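# Move the row of plaster casts to the carving rack in reverse order

## Task

The four cured plaster casts stand in a row on the wooden curing rack, the oldest at the far end; the carver wants the oldest nearest. Move all four to the empty carving rack, one standing upright and flat in each bay, in reverse order: the cast nearest the robot on the curing rack goes to the carving rack's farthest bay, the next one to the next bay, and so on to the farthest cast, which goes to the nearest bay. Plaster chips, so do not tip the casts over and set each one down gently, without dropping it.

Things in the scene. Friction and masses are not known exactly. Their poses are not given: they have to be found in the camera images.
- cure_rack: the curing rack, where the row starts: a plain brown wooden board 300 x 84 mm, 20 mm thick, fixed to the bench, on the left or the right. Origin: centre of its underside; x runs along the board, away from the robot (yaw within 0.35 of straight ahead), y across it. It carries four coloured mats in a row, centred at x = -105, -35, 35 and 105 mm, y = 0.
- carve_rack: carving rack, empty: dark steel tray 300 x 84 mm with aluminium ribs, fixed on the other side. Origin: centre of its underside; x along it, away from the robot (yaw within 0.35), y across. Bay centres at x = -105 (nearest the robot), -35, 35, 105 mm (farthest), y = 0. Bays 64 (x) x 66 mm (y) inside, floor 12 mm above the origin; ribs between and around 6 mm wide, tops 18 mm above the origin.
- mat_red: red mat, 62 x 62 x 3 mm, fixed on the curing rack in one of its four places (shuffled); the dome cast always starts on it. It stays there and so still shows where in the row that cast stood. Origin: centre of its underside, which is 20 mm above the rack's origin; yaw as the rack.
- mat_green: green mat, 62 x 62 x 3 mm, fixed on the curing rack in one of its four places (shuffled); the cone cast always starts on it. It stays there and so still shows where in the row that cast stood. Origin: centre of its underside, which is 20 mm above the rack's origin; yaw as the rack.
- mat_yellow: yellow mat, 62 x 62 x 3 mm, fixed on the curing rack in one of its four places (shuffled); the step cast always starts on it. It stays there and so still shows where in the row that cast stood. Origin: centre of its underside, which is 20 mm above the rack's origin; yaw as the rack.
- mat_blue: blue mat, 62 x 62 x 3 mm, fixed on the curing rack in one of its four places (shuffled); the ridge cast always starts on it. It stays there and so still shows where in the row that cast stood. Origin: centre of its underside, which is 20 mm above the rack's origin; yaw as the rack.
- cast_dome: white plaster cast: an upright cylinder 46 mm in diameter and 46 mm high, domed on top, 68 mm high in all. At the start it stands upright in the middle of the red mat, within 5 mm, its yaw within 0.25 of the curing rack's. Origin: centre of its underside; z up. 110 to 200 g, firm enough for any ordinary grip.
- cast_cone: pale blue plaster cast: an upright cylinder 46 mm in diameter and 46 mm high with a cone on top, 70 mm high in all. At the start it stands upright in the middle of the green mat, within 5 mm, its yaw within 0.25 of the curing rack's. Origin: centre of its underside; z up. 110 to 200 g, firm enough for any ordinary grip.
- cast_step: pink plaster cast: a block 44 x 44 x 46 mm high with two smaller square steps on top, 66 mm high in all; its sides face its x and y. At the start it stands upright in the middle of the yellow mat, within 5 mm, its yaw within 0.25 of the curing rack's. Origin: centre of its underside; z up. 110 to 200 g, firm enough for any ordinary grip.
- cast_ridge: ochre (yellow-brown) plaster cast: a block 44 x 44 x 46 mm high with a round ridge along its x on top, 60 mm high in all; its sides face its x and y. At the start it stands upright in the middle of the blue mat, within 5 mm, its yaw within 0.25 of the curing rack's. Origin: centre of its underside; z up. 110 to 200 g, firm enough for any ordinary grip.

How it is judged:
By the outcome, as a careful person would: the job done as asked, in the order asked, and still so for the second after the job is handed in, with the robot touching nothing.
It also fails if it takes over 125 s, if anything falls off the work surface, if the arm or the gripper's body presses on something with over 40 N, if the wrist force passes 120 N, or if a joint passes its speed limit or range.

## Robot

A 6-joint arm with a two-finger parallel gripper is mounted at the origin on the work surface. World frame = base frame: x ahead of the robot, y to its left, z up, the work surface at z = 0. Lengths are in m, angles in rad, forces in N, time in s.
With the tool pointing down it reaches from about 0.325 to 0.9 m from the base axis. Payload 6.1 kg.
Tool frame: the origin (TCP) lies on the centre line of the jaws, within the pads' length; the fingertips stand 19 mm ahead of it and the grasp point (between the pads) is the TCP (arm.tip_reach is the distance from the TCP to the fingertips, in m); z points along the fingers, x is the direction in which the jaws open and shut, and the axes are right-handed (so a half turn about z gives the same grasp; the last joint's range is limited). The gripper opens to 87 mm and grips with 3 to 60 N. Pads are 19 mm wide; open, the fingers measure 117 mm over their backs; the gripper's body (75 mm by 190 mm) begins 51 mm behind the grasp point.
Start: joints at [-1.343, 0.22, 1.526, -0, 1.395, -0.126], TCP at [0.217, -0.586, 0.242] pointing down, gripper open.
Joint ranges: [-2.98, 2.98], [-0.91, 2.08], [0.09, 2.57], [-1.24, 4.39], [0.2, 2.65], [-2.68, 2.68]. Speed limits (rad/s): [2.57, 2.57, 3.01, 3.14, 3.14, 3.14].

## Interface

Orientations are given as a unit quaternion [w, x, y, z].
In Python, from workcell import arm gives the robot as it stands.
- The arm moves only by the tool arm_command, never from a script. Its argument "deltas" is a list of rows, each an object of numbers: "fingers": the opening, from -1 (shut) to 1 (fully open), so that 0 is half open; "tx", "ty", "tz": the shift along the world's x, y, z in cm; "wx", "wy", "wz": the turn, a rotation vector about the world's x, y, z in rad. A call has 1 to 12 rows; each row shifts and turns the pose as measured when the row begins; what a row does not reach is not made up. A row lasts 1/12 s, in which the tool goes at most 41.7 mm and 7.16 degrees, less where a joint would pass 70% of its speed; a pose out of reach is approached as far as the arm can. A call with a gripper value outside its range is refused whole. The fingers move at their own pace and stop on an object; the grip force is fixed at half the most. Time passes only in rows, so rows that do not move let the fingers close. It gives the time, the measured TCP pose, the force and the opening at its end, in the units of the state.
- arm.observe(): the state, without advancing time (a new reading comes with each control period).
- arm.get_image(name): name is "side" or "top" or "wrist"; returns the picture (384x512x3 uint8, red, green, blue); there is no depth.
- arm.calibration(name): a dict with "fx", "fy", "cx", "cy" (pixels), "R" (3x3) and "t" (3): a world point X has camera coordinates R X + t. Camera axes: x right, y down, z forward; pixel columns grow to the right and rows downward; lengths in m; the calibration is good to about 2 mm. The wrist camera is an equidistant fisheye: a pixel r from the principal point sees the ray r / f radians off the axis. A picture is of the moment at which its call begins: read the wrist's pose just before it. calibration takes no time and is no camera call; for the wrist camera it gives the pose at the moment of the call.
- arm.job_done(): hands the job in, once; it reports no verdict.
The state is a dict: "t": time; "joints": joint angles; "qvel": joint speeds; "joint_torque": joint torques, N m; "tool_pos": TCP position; "eef_rot": TCP orientation; "contact_force": force on the tool from outside, world axes, zero at the start; "moment": the same for the moment, N m; "gripper_width": finger opening in m.
Only numpy, scipy, OpenCV 4.12 (cv2) and the standard library are available. Lean on these libraries where they do the work, as an engineer would, in place of code of your own. Each camera call takes 0.05 s, during which the arm holds its last target.

## Working session

There is one attempt and no reset: what is moved stays moved. The work goes in short steps, Python scripts to look and compute and a tool call to move; the robot and the scene stay as the last step left them, time stands still between calls to the robot, and variables do not carry over. Pictures are saved under pics/ and viewed, and the job is handed in when it is done.

Besides the shell and the picture viewer there is one more tool, called after "Request:" in YAML: its name, and indented under it one key for each argument. arm_command: Moves the arm, as the interface text tells. Its arguments: {"type":"object","properties":{"deltas":{"type":"array","items":{"type":"object","properties":{"fingers":{"type":"number"},"tx":{"type":"number"},"ty":{"type":"number"},"tz":{"type":"number"},"wx":{"type":"number"},"wy":{"type":"number"},"wz":{"type":"number"}}}}},"required":["deltas"]}

```bash
ls; mkdir -p pics
python3 - <<'E'
from workcell import arm
import cv2,numpy as np
for n in ["top","side","wrist"]:
    im=arm.get_image(n); cv2.imwrite(f"pics/{n}0.png",im[:,:,::-1]); np.save(f"pics/{n}0.npy",im)
    c=arm.calibration(n); print(n,{k:np.round(v,3).tolist() for k,v in c.items()})
s=arm.observe(); print({k:np.round(v,3).tolist() for k,v in s.items()})
E
```

```text
pics
top {'fx': 439.417, 'fy': 439.417, 'cx': 255.148, 'cy': 182.802, 'R': [[0.024, -1.0, -0.008], [-0.99, -0.022, -0.136], [0.136, 0.011, -0.991]], 't': [-0.042, 0.544, 0.797]}
side {'fx': 491.89, 'fy': 491.89, 'cx': 250.442, 'cy': 190.479, 'R': [[-0.932, -0.363, 0.009], [-0.242, 0.604, -0.76], [0.271, -0.71, -0.65]], 't': [0.507, 0.189, 0.969]}
wrist {'fx': 297.319, 'fy': 297.319, 'cx': 253.533, 'cy': 195.335, 'R': [[0.347, -0.938, -0.002], [-0.898, -0.333, 0.288], [-0.271, -0.099, -0.958]], 't': [-0.624, -0.035, 0.392]}
{'t': 0.15, 'joints': [-1.343, 0.221, 1.527, -0.0, 1.395, -0.126], 'qvel': [-0.002, -0.004, -0.003, -0.001, 0.001, -0.001], 'joint_torque': [0.0, -49.519, -38.788, 0.07, 0.053, -0.0], 'tool_pos': [0.216, -0.586, 0.241], 'eef_rot': [-0.0, 0.821, -0.572, -0.001], 'contact_force': [-0.48, 0.134, 0.381], 'moment': [0.052, -0.024, -0.017], 'gripper_width': 0.087}
```

View pics/top0.png

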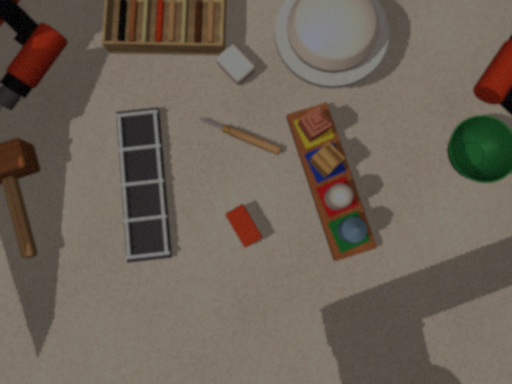

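View pics/side0.png

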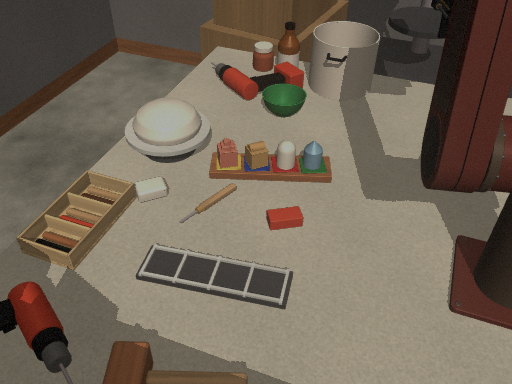

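View pics/wrist0.png

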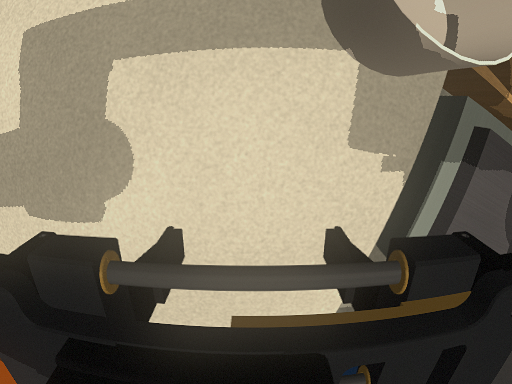

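```bash
cat > h.py <<'E'
import numpy as np,cv2
def ray(c,px,z,fish=False):
    R=np.array(c["R"]);t=np.array(c["t"]);px=np.atleast_2d(np.array(px,float))
    u=np.c_[(px[:,0]-c["cx"])/c["fx"],(px[:,1]-c["cy"])/c["fy"]]
    if fish:
        th=np.linalg.norm(u,axis=1); k=np.where(th>1e-9,np.sin(th)/np.maximum(th,1e-9),1)
        d=np.c_[u*k[:,None],np.cos(th)]
    else: d=np.c_[u,np.ones(len(u))]
    C=-R.T@t; D=d@R
    return C+D*((z-C[2])/D[:,2])[:,None]
E
python3 - <<'E'
import cv2,numpy as np
for n,x0,y0,x1,y1,k in [("top",280,95,385,265,4.5*.75),("top",105,100,180,270,3.5),("side",200,130,340,190,5.5)]:
    im=np.load(f"pics/{n}0.npy")[y0:y1,x0:x1,::-1]
    o=cv2.resize(im,None,fx=k,fy=k,interpolation=cv2.INTER_CUBIC)
    print(o.shape); cv2.imwrite(f"pics/crop_{n}_{x0}.png",o)
E
```

```text
(574, 354, 3)
(595, 262, 3)
(330, 770, 3)
```

View pics/crop_top_280.png

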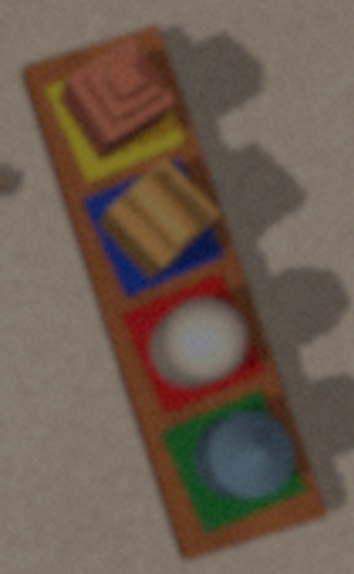

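View pics/crop_top_105.png

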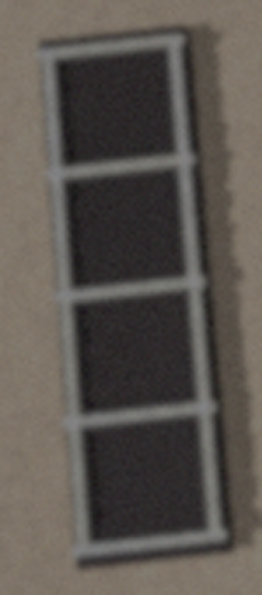

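View pics/crop_side_200.png

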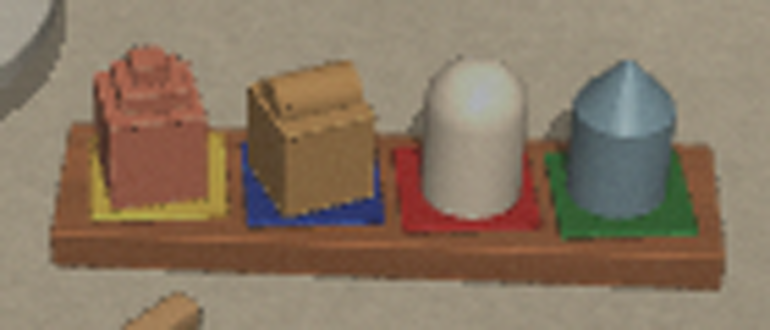

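```bash
cat > m.py <<'E'
import cv2,numpy as np
from workcell import arm
from h import ray
c=arm.calibration("top"); im=np.load("pics/top0.npy")
# manual corners from crop (pixel centres)
def man(p,x0,y0,k): p=np.array(p,float); return (p+.5)/k-.5+[x0,y0]
A=ray(c,man([(25,70),(157,27),(326,513),(186,558)],280,95,3.375),.020)
print("cure corners",A.round(4).tolist()); ctr=A.mean(0); print(ctr.round(4))
ax=(A[0]+A[1]-A[2]-A[3])/2; print("len",np.linalg.norm(ax),"yaw",np.arctan2(ax[1],ax[0])); print("w",np.linalg.norm(A[0]-A[1]),np.linalg.norm(A[2]-A[3]))
B=ray(c,man([(40,47),(183,35),(226,545),(78,558)],105,100,3.5),.018)
# rib outline
print("carve",B.round(4).tolist(),B.mean(0).round(4)); ax=(B[0]+B[1]-B[2]-B[3])/2; print(np.linalg.norm(ax),np.arctan2(ax[1],ax[0]),np.linalg.norm(B[0]-B[1]))
# bays: dark
g=cv2.cvtColor(im,cv2.COLOR_RGB2GRAY); m=np.zeros_like(g); m[100:270,105:180]=(g[100:270,105:180]<75)
n,l,s,ce=cv2.connectedComponentsWithStats(m)
for i in range(1,n):
    if s[i,4]>300: print(s[i],ce[i],ray(c,ce[i],.012).round(4).tolist())
# casts/mats: kmeans-free hsv masks
h=cv2.cvtColor(im,cv2.COLOR_RGB2HSV)
for p in [(317,122),(326,160),(340,196),(350,230),(302,135),(313,170),(325,195),(335,235),(308,160)]: print(p,h[p[1],p[0]],im[p[1],p[0]])
E
python3 m.py
```

```text
cure corners [[0.6827, -0.089, 0.02], [0.7104, -0.1661, 0.02], [0.43, -0.2613, 0.02], [0.4032, -0.1828, 0.02]]
[ 0.5566 -0.1748  0.02  ]
len 0.29551210114754406 yaw 0.3255259173639405
w 0.08197148217942025 0.08290587912321651
carve [[0.6808, 0.2508, 0.018], [0.6896, 0.1698, 0.018], [0.4043, 0.1309, 0.018], [0.3954, 0.211, 0.018]] [0.5425 0.1906 0.018 ]
0.2880849839626201 0.13697343350237004 0.0814956372317559
[128 108  45 154 686] [161.70699708 192.88046647] [[0.524, 0.1528, 0.012]]
[121 114  34  33 961] [137.47242456 130.10405827] [[0.6485, 0.2078, 0.012]]
[124 148  34  34 994] [140.12273642 164.78169014] [[0.5786, 0.1983, 0.012]]
[ 126  183   35   35 1034] [142.79883946 200.21856867] [[0.5088, 0.189, 0.012]]
[ 129  219   35   36 1074] [145.7113594  236.44972067] [[0.4389, 0.1792, 0.012]]
(317, 122) [  8 139 117] [117  70  53]
(326, 160) [ 16 137 123] [123  93  57]
(340, 196) [120  10 134] [129 129 134]
(350, 230) [102  73 102] [ 73  90 102]
(302, 135) [ 26 191 128] [128 116  32]
(313, 170) [115 191  92] [23 35 92]
(325, 195) [ 5 87 97] [97 69 64]
(335, 235) [ 66 179  74] [22 74 32]
(308, 160) [122 131  82] [43 40 82]
```

Request:
arm_command:
  deltas:
    - {"tx":2.0,"ty":3.1,"tz":0.3}
    - {"tx":2.0,"ty":3.1,"tz":0.3}
    - {"tx":2.0,"ty":3.1,"tz":0.3}
    - {"tx":2.0,"ty":3.1,"tz":0.3}
    - {"tx":2.0,"ty":3.1}
    - {"tx":2.0,"ty":3.1}
    - {"tx":2.0,"ty":3.1}
    - {"tx":2.0,"ty":3.1}
    - {"tx":2.0,"ty":3.1}
    - {"tx":2.0,"ty":3.1}
    - {"tx":2.0,"ty":3.1}
    - {"tx":2.0,"ty":3.1}

```text
schema error: expected keys fingers, tx, ty, tz, wx, wy, wz
```

```bash
cat > look.py <<'E'
import sys,numpy as np,cv2
from workcell import arm
n,tag=sys.argv[1],sys.argv[2]
c=arm.calibration(n); im=arm.get_image(n); np.savez(f"pics/{tag}.npz",im=im,**c); cv2.imwrite(f"pics/{tag}.png",im[:,:,::-1])
s=arm.observe(); print({k:np.round(s[k],3).tolist() for k in ["t","joints","tool_pos","eef_rot","contact_force","gripper_width"]})
E
python3 look.py wrist w1
```

```text
{'t': 0.2, 'joints': [-1.343, 0.221, 1.527, 0.0, 1.395, -0.126], 'tool_pos': [0.216, -0.586, 0.241], 'eef_rot': [-0.0, 0.821, -0.572, -0.0], 'contact_force': [0.196, 0.254, 0.878], 'gripper_width': 0.086}
```

View pics/w1.png

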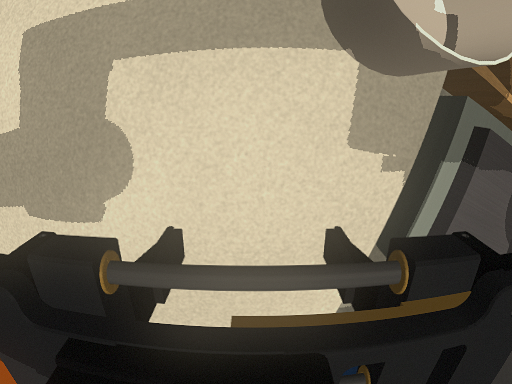

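All keys are required, so I resend with every key; the view is unchanged (no motion).

Request:
arm_command:
  deltas:
    - {"fingers":1,"tx":2.0,"ty":3.1,"tz":0.3,"wx":0,"wy":0,"wz":0}
    - {"fingers":1,"tx":2.0,"ty":3.1,"tz":0.3,"wx":0,"wy":0,"wz":0}
    - {"fingers":1,"tx":2.0,"ty":3.1,"tz":0.3,"wx":0,"wy":0,"wz":0}
    - {"fingers":1,"tx":2.0,"ty":3.1,"tz":0.3,"wx":0,"wy":0,"wz":0}
    - {"fingers":1,"tx":2.0,"ty":3.1,"tz":0,"wx":0,"wy":0,"wz":0}
    - {"fingers":1,"tx":2.0,"ty":3.1,"tz":0,"wx":0,"wy":0,"wz":0}
    - {"fingers":1,"tx":2.0,"ty":3.1,"tz":0,"wx":0,"wy":0,"wz":0}
    - {"fingers":1,"tx":2.0,"ty":3.1,"tz":0,"wx":0,"wy":0,"wz":0}
    - {"fingers":1,"tx":2.0,"ty":3.1,"tz":0,"wx":0,"wy":0,"wz":0}
    - {"fingers":1,"tx":2.0,"ty":3.1,"tz":0,"wx":0,"wy":0,"wz":0}
    - {"fingers":1,"tx":2.0,"ty":3.1,"tz":0,"wx":0,"wy":0,"wz":0}
    - {"fingers":1,"tx":0,"ty":0,"tz":0,"wx":0,"wy":0,"wz":0}

```text
t: 1.2
tool_pos: [0.4393, -0.2287, 0.2499]
eef_rot: [-0.002, 0.818, -0.575, -0.002]
contact_force: [-1.3, -0.2, -0.4]
gripper_width: 0.0869
```

```bash
python3 look.py wrist w2
```

```text
{'t': 1.25, 'joints': [-0.645, -0.098, 1.844, 0.002, 1.398, 0.58], 'tool_pos': [0.438, -0.231, 0.25], 'eef_rot': [-0.001, 0.818, -0.575, -0.002], 'contact_force': [-0.147, 0.975, 0.414], 'gripper_width': 0.087}
```

View pics/w2.png

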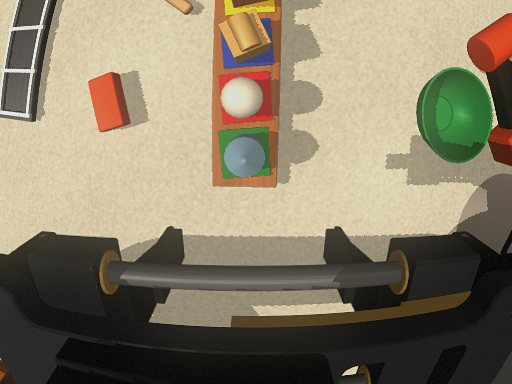

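```bash
cat > m2.py <<'E'
import cv2,numpy as np
from h import ray
from workcell import arm
d=np.load("pics/w2.npz"); im=d["im"]; c={k:d[k] for k in d.files}
C=-c["R"].T@c["t"]; print("cam",C.round(3))
h=cv2.cvtColor(im,cv2.COLOR_RGB2HSV)
roi=np.zeros(h.shape[:2],bool); roi[0:190,205:285]=1
for nm,p in dict(cone=(244,157),dome=(241,98),ridge=(245,37)).items():
    print(nm,h[p[1],p[0]])
masks={"cone":(h[...,0]>90)&(h[...,0]<115)&(h[...,1]<130),"dome":(h[...,1]<75)&(h[...,2]>100),"ridge":(h[...,0]>13)&(h[...,0]<24)&(h[...,1]>80)}
win={"cone":(125,185,218,275),"dome":(70,126,215,275),"ridge":(5,62,215,275)}
for nm,m in masks.items():
    a,b,e,f=win[nm]; w=np.zeros(m.shape,np.uint8); w[a:b,e:f]=m[a:b,e:f]; 
    w=cv2.morphologyEx(w,cv2.MORPH_OPEN,np.ones((3,3)))
    n,l,s,ce=cv2.connectedComponentsWithStats(w); i=1+s[1:,4].argmax(); cnt=max(cv2.findContours((l==i).astype(np.uint8),0,2)[0],key=cv2.contourArea)
    q=ce[i]; 
    print(nm,s[i],q.round(1),"z.05",ray(c,q,.05,True)[0,:2].round(4),"z.069",ray(c,q,.069,True)[0,:2].round(4), cv2.minEnclosingCircle(cnt))
for z,p in [(.020,[(212,187),(276,187)])]: print(ray(c,p,z,True).round(4).tolist())
k=6; o=cv2.resize(im[0:190,205:285],None,fx=3.1,fy=3.1,interpolation=cv2.INTER_CUBIC); cv2.imwrite("pics/w2c.png",o[:,:,::-1])
o=cv2.resize(im[0:70,205:285],None,fx=8,fy=8,interpolation=cv2.INTER_CUBIC); cv2.imwrite("pics/w2d.png",o[:,:,::-1])
E
python3 m2.py
```

```text
cam [ 0.515 -0.202  0.394]
cone [ 94  47 136]
dome [ 33  22 222]
ridge [ 20 133 220]
cone [ 225  137   40   40 1285] [244.3 156.4] z.05 [ 0.4581 -0.2087] z.069 [ 0.4612 -0.2083] ((244.0, 156.0), 20.61562728881836)
dome [ 221   77   42   41 1331] [241.4  97.2] z.05 [ 0.522  -0.1824] z.069 [ 0.5216 -0.1835] ((241.4166717529297, 97.16666412353516), 20.937335968017578)
ridge [ 219    9   52   53 1774] [244.9  34.8] z.05 [ 0.5929 -0.1612] z.069 [ 0.5886 -0.1634] ((244.07017517089844, 34.925437927246094), 27.76211929321289)
[[0.4008, -0.1828, 0.02], [0.4292, -0.2616, 0.02]]
```

View pics/w2d.png

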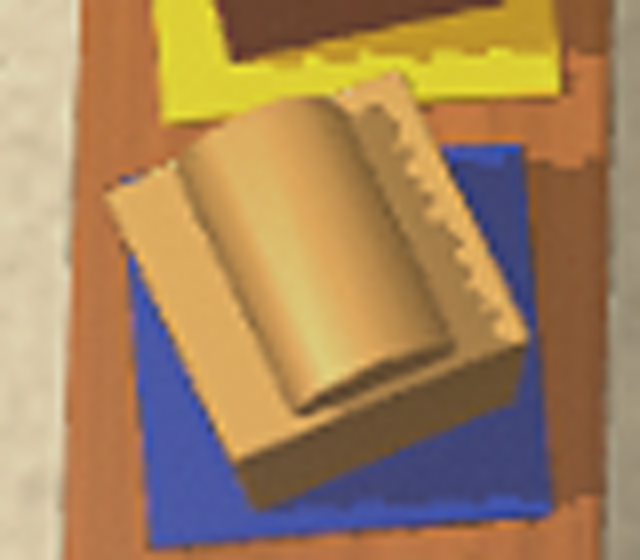

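View pics/w2c.png

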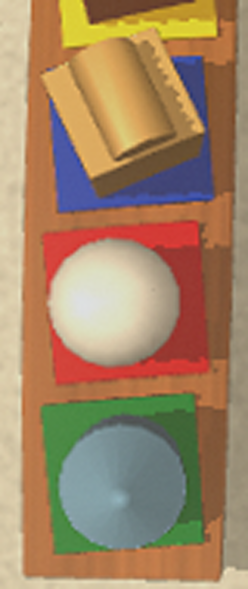

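Run:
```python
import numpy as np
from h import ray
d=np.load("pics/w2.npz"); c={k:d[k] for k in d.files}
p=(np.array([(108,198),(400,75),(527,345),(240,460)])+.5)/8-.5+[205,0]
A=ray(c,p,.069,True); print(A.round(4).tolist(),A.mean(0).round(4))
e=[A[1]-A[0],A[2]-A[1],A[3]-A[2],A[0]-A[3]]; print([ (np.linalg.norm(v).round(4),np.arctan2(v[1],v[0]).round(3)) for v in e])
print("apex",ray(c,(np.array([(119,497)])+.5)/3.1-.5+[205,0],.093,True))
w,x,y,z=-.001,.818,-.575,-.002
print("tool yaw-ish",np.arctan2(-2*x*y*-1, 0), np.arctan2(2*x*y,x*x-y*y))
```

```text
[[0.591, -0.1315, 0.069], [0.621, -0.1627, 0.069], [0.5893, -0.1922, 0.069], [0.561, -0.1615, 0.069]] [ 0.5906 -0.162   0.069 ]
[(np.float64(0.0432), np.float64(-0.806)), (np.float64(0.0433), np.float64(-2.391)), (np.float64(0.0417), np.float64(2.318)), (np.float64(0.0425), np.float64(0.785))]
apex [[ 0.46119066 -0.20785275  0.093     ]]
tool yaw-ish -1.5707963267948966 -1.225384738129669
```

Request:
arm_command:
  deltas:
    - {"fingers":1,"tx":2.3,"ty":2.3,"tz":0,"wx":0,"wy":0,"wz":-0.02}
    - {"fingers":1,"tx":0,"ty":0,"tz":-4,"wx":0,"wy":0,"wz":0}
    - {"fingers":1,"tx":0,"ty":0,"tz":-4,"wx":0,"wy":0,"wz":0}
    - {"fingers":1,"tx":0,"ty":0,"tz":-3,"wx":0,"wy":0,"wz":0}
    - {"fingers":1,"tx":0,"ty":0,"tz":-2,"wx":0,"wy":0,"wz":0}
    - {"fingers":1,"tx":0,"ty":0,"tz":0,"wx":0,"wy":0,"wz":0}

```text
t: 1.75
tool_pos: [0.4622, -0.2112, 0.1188]
eef_rot: [0.001, 0.812, -0.583, 0.004]
contact_force: [-0.2, 0.9, -0.9]
gripper_width: 0.0868
```

```bash
python3 look.py wrist w3
```

```text
{'t': 1.8, 'joints': [-0.583, 0.061, 1.943, -0.002, 1.129, 0.663], 'tool_pos': [0.463, -0.212, 0.121], 'eef_rot': [0.001, 0.812, -0.583, 0.004], 'contact_force': [-0.112, -0.078, 0.39], 'gripper_width': 0.087}
```

View pics/w3.png

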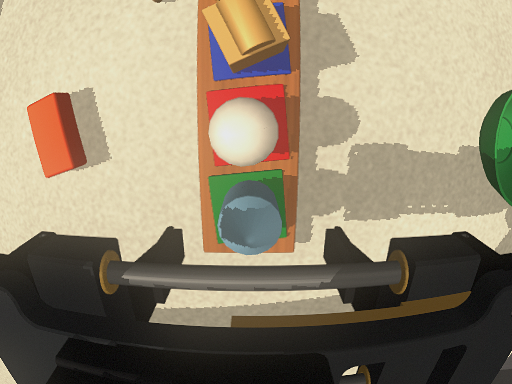

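Request:
arm_command:
  deltas:
    - {"fingers":1,"tx":0,"ty":0.3,"tz":-2.5,"wx":0,"wy":0,"wz":0}
    - {"fingers":1,"tx":0,"ty":0,"tz":-2,"wx":0,"wy":0,"wz":0}
    - {"fingers":1,"tx":0,"ty":0,"tz":-1.2,"wx":0,"wy":0,"wz":0}
    - {"fingers":1,"tx":0,"ty":0,"tz":-0.6,"wx":0,"wy":0,"wz":0}
    - {"fingers":1,"tx":0,"ty":0,"tz":0,"wx":0,"wy":0,"wz":0}

```text
t: 2.22
tool_pos: [0.4666, -0.2156, 0.0638]
eef_rot: [0.001, 0.811, -0.585, 0.01]
contact_force: [-0.4, 0.2, -0.3]
gripper_width: 0.0872
```

Request:
arm_command:
  deltas:
    - {"fingers":-1,"tx":0,"ty":0,"tz":0,"wx":0,"wy":0,"wz":0}
    - {"fingers":-1,"tx":0,"ty":0,"tz":0,"wx":0,"wy":0,"wz":0}
    - {"fingers":-1,"tx":0,"ty":0,"tz":0,"wx":0,"wy":0,"wz":0}
    - {"fingers":-1,"tx":0,"ty":0,"tz":0,"wx":0,"wy":0,"wz":0}
    - {"fingers":-1,"tx":0,"ty":0,"tz":0,"wx":0,"wy":0,"wz":0}
    - {"fingers":-1,"tx":0,"ty":0,"tz":0,"wx":0,"wy":0,"wz":0}

```text
t: 2.72
tool_pos: [0.4698, -0.2181, 0.0697]
eef_rot: [0.001, 0.811, -0.585, 0.014]
contact_force: [-0.9, 1.7, -0.8]
gripper_width: 0.0548
```

Request:
arm_command:
  deltas:
    - {"fingers":1,"tx":0,"ty":0,"tz":0,"wx":0,"wy":0,"wz":0}
    - {"fingers":1,"tx":0,"ty":0,"tz":0,"wx":0,"wy":0,"wz":0}
    - {"fingers":1,"tx":-0.4,"ty":0.5,"tz":-0.6,"wx":0,"wy":0,"wz":0}
    - {"fingers":1,"tx":-0.4,"ty":0.5,"tz":-0.6,"wx":0,"wy":0,"wz":0}

```text
t: 3.05
tool_pos: [0.4634, -0.2092, 0.0592]
eef_rot: [0.001, 0.811, -0.585, 0.017]
contact_force: [0.3, 0.1, -0.3]
gripper_width: 0.0743
```

```bash
python3 look.py wrist w4; python3 look.py top t4
python3 - <<'E'
from workcell import arm
import numpy as np
from scipy.spatial.transform import Rotation as Ro
w,x,y,z=arm.observe()["eef_rot"]; print(Ro.from_quat([x,y,z,w]).as_matrix().round(3))
E
```

```text
{'t': 3.1, 'joints': [-0.577, 0.137, 2.0, -0.003, 0.975, 0.675], 'tool_pos': [0.462, -0.208, 0.058], 'eef_rot': [0.001, 0.811, -0.585, 0.015], 'contact_force': [-0.381, 0.369, -2.182], 'gripper_width': 0.078}
{'t': 3.15, 'joints': [-0.577, 0.137, 1.999, -0.003, 0.976, 0.675], 'tool_pos': [0.462, -0.208, 0.058], 'eef_rot': [0.001, 0.811, -0.585, 0.015], 'contact_force': [-0.283, -0.057, -0.694], 'gripper_width': 0.081}
[[ 0.315 -0.949  0.024]
 [-0.949 -0.316 -0.019]
 [ 0.025 -0.017 -1.   ]]
```

View pics/w4.png

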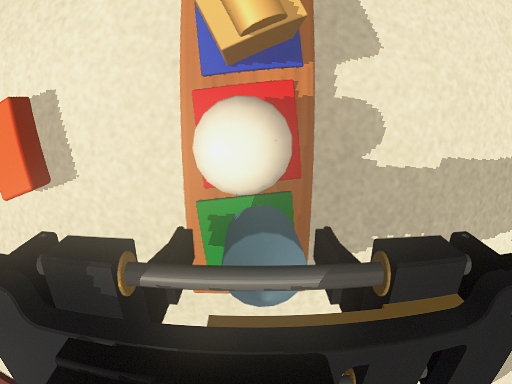

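Request:
arm_command:
  deltas:
    - {"fingers":1,"tx":0.1,"ty":-0.4,"tz":0,"wx":0.02,"wy":0.024,"wz":0}
    - {"fingers":0,"tx":0,"ty":0,"tz":0,"wx":0,"wy":0,"wz":0}
    - {"fingers":0,"tx":0,"ty":0,"tz":0,"wx":0,"wy":0,"wz":0}

```text
t: 3.4
tool_pos: [0.4616, -0.2106, 0.0565]
eef_rot: [-0.0, 0.811, -0.585, -0.002]
contact_force: [0.3, -0.2, -0.2]
gripper_width: 0.0794
```

```bash
cat > st.py <<'E'
from workcell import arm
import numpy as np
from scipy.spatial.transform import Rotation as Ro
s=arm.observe(); w,x,y,z=s["eef_rot"]; M=Ro.from_quat([x,y,z,w]).as_matrix()
zt=M[:,2]; yaw=np.arctan2(M[1,0],M[0,0])+np.pi/2
print("t",round(s["t"],2),"p",np.round(s["tool_pos"],4).tolist(),"yaw",round(yaw,3),"tilt fix wx,wy",round(-zt[1],3),round(zt[0],3),"F",np.round(s["contact_force"],1).tolist(),"w",round(s["gripper_width"],4),"qv",np.round(s["qvel"],3).tolist())
E
python3 st.py; python3 look.py wrist w5; python3 st.py
```

```text
t 3.4 p [0.4616, -0.2106, 0.0565] yaw 0.322 tilt fix wx,wy -0.003 -0.003 F [0.3, -0.2, -0.2] w 0.0794 qv [-0.003, 0.009, -0.014, -0.003, 0.003, -0.004]
{'t': 3.45, 'joints': [-0.584, 0.164, 1.97, 0.001, 1.011, 0.664], 'tool_pos': [0.462, -0.211, 0.057], 'eef_rot': [-0.0, 0.811, -0.585, -0.002], 'contact_force': [-0.574, 0.135, -0.568], 'gripper_width': 0.076}
t 3.45 p [0.4617, -0.2107, 0.0567] yaw 0.322 tilt fix wx,wy -0.003 -0.002 F [-0.6, 0.1, -0.6] w 0.0761 qv [0.002, -0.007, 0.002, 0.001, -0.002, -0.001]
```

View pics/w5.png

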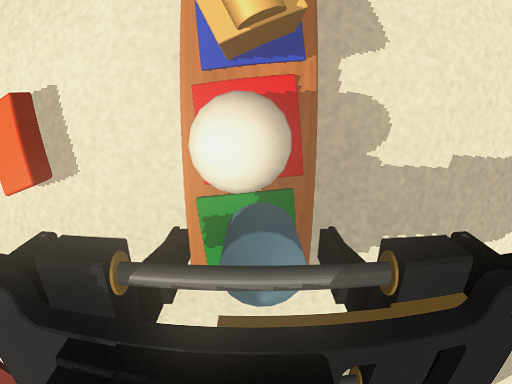

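Request:
arm_command:
  deltas:
    - {"fingers":-1,"tx":0.1,"ty":-0.4,"tz":0,"wx":0,"wy":0,"wz":0}
    - {"fingers":-1,"tx":0,"ty":0,"tz":0,"wx":0,"wy":0,"wz":0}
    - {"fingers":-1,"tx":0,"ty":0,"tz":0,"wx":0,"wy":0,"wz":0}
    - {"fingers":-1,"tx":0,"ty":0,"tz":0,"wx":0,"wy":0,"wz":0}

```text
t: 3.78
tool_pos: [0.4627, -0.2149, 0.0567]
eef_rot: [-0.0, 0.811, -0.585, -0.001]
contact_force: [0.6, 0.5, -0.0]
gripper_width: 0.0506
```

Request:
arm_command:
  deltas:
    - {"fingers":-1,"tx":0,"ty":0,"tz":0,"wx":0,"wy":0,"wz":0}
    - {"fingers":-1,"tx":0,"ty":0,"tz":0,"wx":0,"wy":0,"wz":0}
    - {"fingers":-1,"tx":0,"ty":0,"tz":0,"wx":0,"wy":0,"wz":0}

```text
t: 4.03
tool_pos: [0.4627, -0.2149, 0.0567]
eef_rot: [-0.0, 0.811, -0.585, -0.001]
contact_force: [-0.3, -0.1, -0.3]
gripper_width: 0.0453
```

```bash
python3 st.py
```

```text
t 4.03 p [0.4627, -0.2149, 0.0567] yaw 0.322 tilt fix wx,wy -0.001 -0.001 F [-0.3, -0.1, -0.3] w 0.0453 qv [-0.0, -0.003, 0.002, -0.002, -0.002, 0.001]
```

Request:
arm_command:
  deltas:
    - {"fingers":-1,"tx":0,"ty":0,"tz":0.5,"wx":0,"wy":0,"wz":0}
    - {"fingers":-1,"tx":0,"ty":0,"tz":1,"wx":0,"wy":0,"wz":0}
    - {"fingers":-1,"tx":0,"ty":0,"tz":2,"wx":0,"wy":0,"wz":0}
    - {"fingers":-1,"tx":0,"ty":0,"tz":3,"wx":0,"wy":0,"wz":0}
    - {"fingers":-1,"tx":0,"ty":0,"tz":3,"wx":0,"wy":0,"wz":0}
    - {"fingers":-1,"tx":0,"ty":0,"tz":3,"wx":0,"wy":0,"wz":0}
    - {"fingers":-1,"tx":0,"ty":0,"tz":1.5,"wx":0,"wy":0,"wz":0}
    - {"fingers":-1,"tx":0,"ty":0,"tz":0,"wx":0,"wy":0,"wz":0}

```text
t: 4.7
tool_pos: [0.4582, -0.2115, 0.204]
eef_rot: [-0.0, 0.811, -0.585, -0.005]
contact_force: [0.9, -0.2, -1.4]
gripper_width: 0.045
```

```bash
python3 st.py
```

```text
t 4.7 p [0.4582, -0.2115, 0.204] yaw 0.322 tilt fix wx,wy -0.006 -0.007 F [0.9, -0.2, -1.4] w 0.045 qv [-0.0, -0.023, -0.0, 0.0, -0.01, 0.0]
```

Request:
arm_command:
  deltas:
    - {"fingers":-1,"tx":0.4,"ty":1.0,"tz":0,"wx":-0.005,"wy":-0.006,"wz":-0.01}
    - {"fingers":-1,"tx":0.9,"ty":2.0,"tz":0,"wx":0,"wy":0,"wz":-0.018}
    - {"fingers":-1,"tx":1.5,"ty":3.3,"tz":0,"wx":0,"wy":0,"wz":-0.018}
    - {"fingers":-1,"tx":1.6,"ty":3.5,"tz":0,"wx":0,"wy":0,"wz":-0.018}
    - {"fingers":-1,"tx":1.6,"ty":3.5,"tz":0,"wx":0,"wy":0,"wz":-0.018}
    - {"fingers":-1,"tx":1.6,"ty":3.5,"tz":0,"wx":0,"wy":0,"wz":-0.018}
    - {"fingers":-1,"tx":1.6,"ty":3.5,"tz":0,"wx":0,"wy":0,"wz":-0.018}
    - {"fingers":-1,"tx":1.6,"ty":3.5,"tz":0,"wx":0,"wy":0,"wz":-0.018}
    - {"fingers":-1,"tx":1.6,"ty":3.5,"tz":0,"wx":0,"wy":0,"wz":-0.018}
    - {"fingers":-1,"tx":1.6,"ty":3.5,"tz":0,"wx":0,"wy":0,"wz":-0.018}
    - {"fingers":-1,"tx":1.5,"ty":3.0,"tz":0,"wx":0,"wy":0,"wz":-0.01}
    - {"fingers":-1,"tx":1.0,"ty":2.0,"tz":0,"wx":0,"wy":0,"wz":0}

```text
t: 5.7
tool_pos: [0.621, 0.1592, 0.1978]
eef_rot: [0.004, 0.748, -0.663, -0.002]
contact_force: [0.5, -1.4, -1.4]
gripper_width: 0.0453
```

```bash
python3 st.py
```

```text
t 5.7 p [0.621, 0.1592, 0.1978] yaw 0.12 tilt fix wx,wy 0.004 -0.009 F [0.5, -1.4, -1.4] w 0.0453 qv [0.377, 0.424, -0.486, -0.01, 0.093, 0.361]
```

Request:
arm_command:
  deltas:
    - {"fingers":-1,"tx":1.0,"ty":2.0,"tz":0,"wx":0,"wy":0,"wz":0}
    - {"fingers":-1,"tx":0.5,"ty":1.0,"tz":0,"wx":0,"wy":-0.005,"wz":0}
    - {"fingers":-1,"tx":0.3,"ty":0.4,"tz":0,"wx":0,"wy":0,"wz":0}
    - {"fingers":-1,"tx":0,"ty":0,"tz":0,"wx":0,"wy":0,"wz":0}

```text
t: 6.03
tool_pos: [0.6378, 0.2002, 0.1922]
eef_rot: [0.005, 0.75, -0.661, -0.003]
contact_force: [-0.3, -0.9, -2.3]
gripper_width: 0.0452
```

```bash
python3 look.py wrist w6; python3 st.py
```

```text
{'t': 6.083, 'joints': [0.187, 0.366, 1.443, -0.002, 1.345, 1.632], 'tool_pos': [0.637, 0.2, 0.192], 'eef_rot': [0.005, 0.75, -0.661, -0.003], 'contact_force': [-0.008, -0.335, -2.277], 'gripper_width': 0.045}
t 6.08 p [0.6374, 0.1995, 0.192] yaw 0.126 tilt fix wx,wy 0.004 -0.011 F [-0.0, -0.3, -2.3] w 0.0453 qv [-0.021, -0.018, 0.017, -0.008, 0.006, -0.004]
```

View pics/w6.png

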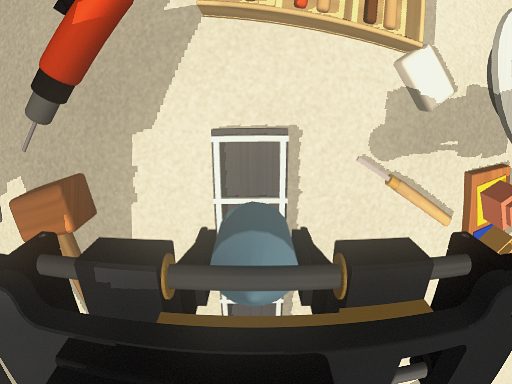

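Run:
```python
import numpy as np,cv2
from h import ray
d=np.load("pics/w6.npz"); c={k:d[k] for k in d.files}
o=cv2.resize(c["im"][120:215,195:305],None,fx=6,fy=6,interpolation=cv2.INTER_CUBIC); cv2.imwrite("pics/w6c.png",o[:,:,::-1])
```

```text
(no output)
```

View pics/w6c.png

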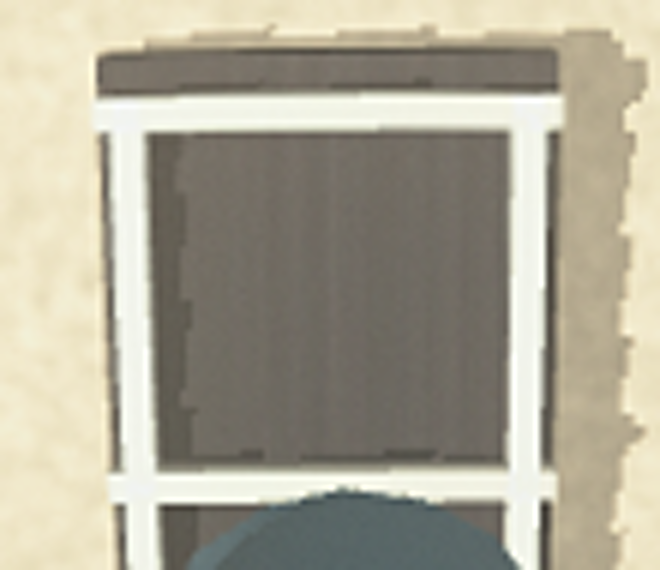

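Run:
```python
import numpy as np,cv2
from h import ray
d=np.load("pics/w6.npz"); c={k:d[k] for k in d.files}
p=(np.array([(147,130),(512,128),(508,467),(157,467)])+.5)/6-.5+[195,120]
A=ray(c,p,.018,True); print(A.round(4).tolist(),A.mean(0).round(4))
ax=(A[0]+A[1]-A[2]-A[3])/2; print(np.linalg.norm(ax),np.arctan2(ax[1],ax[0]),np.linalg.norm(A[0]-A[1]))
print("cam",-c["R"].T@c["t"])
```

```text
[[0.6759, 0.2427, 0.018], [0.6844, 0.178, 0.018], [0.6215, 0.1693, 0.018], [0.6132, 0.2345, 0.018]] [0.6487 0.2061 0.018 ]
0.0633877071654181 0.1333499152304151 0.06521708161828621
cam [0.71854653 0.21177042 0.3350755 ]
```

Request:
arm_command:
  deltas:
    - {"fingers":-1,"tx":1.05,"ty":0.7,"tz":0,"wx":0.004,"wy":-0.011,"wz":0.01}
    - {"fingers":-1,"tx":0,"ty":0,"tz":-2,"wx":0,"wy":0,"wz":0}
    - {"fingers":-1,"tx":0,"ty":0,"tz":-3,"wx":0,"wy":0,"wz":0}
    - {"fingers":-1,"tx":0,"ty":0,"tz":-3,"wx":0,"wy":0,"wz":0}
    - {"fingers":-1,"tx":0,"ty":0,"tz":-2,"wx":0,"wy":0,"wz":0}
    - {"fingers":-1,"tx":0,"ty":0,"tz":-1,"wx":0,"wy":0,"wz":0}
    - {"fingers":-1,"tx":0,"ty":0,"tz":0,"wx":0,"wy":0,"wz":0}

```text
t: 6.67
tool_pos: [0.6521, 0.199, 0.0824]
eef_rot: [-0.003, 0.751, -0.66, 0.004]
contact_force: [-0.1, 0.2, -2.4]
gripper_width: 0.0452
```

```bash
python3 look.py wrist w7; python3 st.py
```

```text
{'t': 6.717, 'joints': [0.182, 0.489, 1.494, -0.002, 1.147, 1.624], 'tool_pos': [0.653, 0.199, 0.083], 'eef_rot': [-0.004, 0.751, -0.66, 0.004], 'contact_force': [0.074, 0.082, -1.426], 'gripper_width': 0.045}
t 6.72 p [0.6526, 0.199, 0.0835] yaw 0.13 tilt fix wx,wy 0.0 0.012 F [0.1, 0.1, -1.4] w 0.0448 qv [0.007, -0.028, -0.031, -0.001, 0.015, 0.006]
```

View pics/w7.png

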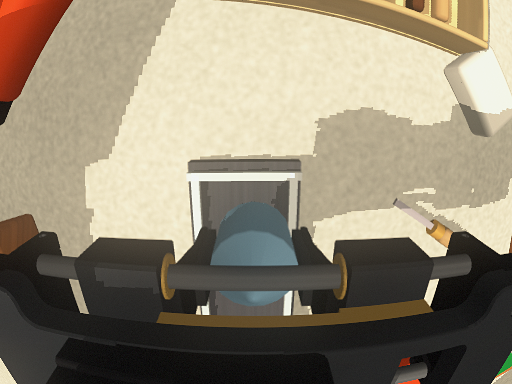

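Request:
arm_command:
  deltas:
    - {"fingers":-1,"tx":-0.45,"ty":0.75,"tz":0,"wx":0,"wy":0.012,"wz":0}
    - {"fingers":-1,"tx":0,"ty":0,"tz":-1,"wx":0,"wy":0,"wz":0}
    - {"fingers":-1,"tx":0,"ty":0,"tz":-1,"wx":0,"wy":0,"wz":0}
    - {"fingers":-1,"tx":0,"ty":0,"tz":0,"wx":0,"wy":0,"wz":0}

```text
t: 7.05
tool_pos: [0.6519, 0.2072, 0.0685]
eef_rot: [-0.003, 0.751, -0.66, 0.002]
contact_force: [-2.3, 0.3, -2.2]
gripper_width: 0.0451
```

```bash
python3 look.py side s8; python3 st.py
```

```text
{'t': 7.1, 'joints': [0.192, 0.512, 1.491, 0.0, 1.13, 1.634], 'tool_pos': [0.652, 0.207, 0.069], 'eef_rot': [-0.004, 0.751, -0.66, 0.003], 'contact_force': [-0.303, 1.51, -1.631], 'gripper_width': 0.045}
t 7.1 p [0.6524, 0.2073, 0.0694] yaw 0.129 tilt fix wx,wy -0.002 0.009 F [-0.3, 1.5, -1.6] w 0.0451 qv [-0.0, -0.012, -0.013, 0.001, 0.009, -0.001]
```

View pics/s8.png

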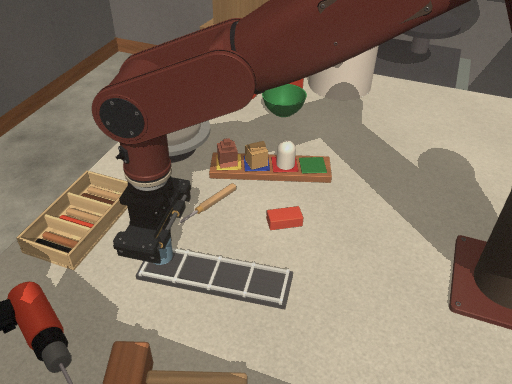

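Request:
arm_command:
  deltas:
    - {"fingers":-1,"tx":-0.45,"ty":-0.1,"tz":-0.5,"wx":0,"wy":0.009,"wz":0}
    - {"fingers":-1,"tx":0,"ty":0,"tz":-0.7,"wx":0,"wy":0,"wz":0}
    - {"fingers":-1,"tx":0,"ty":0,"tz":-0.5,"wx":0,"wy":0,"wz":0}
    - {"fingers":-1,"tx":0,"ty":0,"tz":-0.2,"wx":0,"wy":0,"wz":0}

```text
t: 7.43
tool_pos: [0.649, 0.2067, 0.0512]
eef_rot: [-0.002, 0.751, -0.66, 0.0]
contact_force: [-0.5, 0.6, -2.3]
gripper_width: 0.0449
```

```bash
python3 st.py
```

```text
t 7.43 p [0.649, 0.2067, 0.0512] yaw 0.129 tilt fix wx,wy -0.003 0.003 F [-0.5, 0.6, -2.3] w 0.0449 qv [-0.002, 0.032, 0.008, -0.001, -0.041, 0.001]
```

Request:
arm_command:
  deltas:
    - {"fingers":-1,"tx":0,"ty":0,"tz":-0.2,"wx":0,"wy":0.003,"wz":0}
    - {"fingers":-1,"tx":0,"ty":0,"tz":-0.15,"wx":0,"wy":0,"wz":0}
    - {"fingers":-1,"tx":0,"ty":0,"tz":-0.1,"wx":0,"wy":0,"wz":0}

```text
t: 7.68
tool_pos: [0.6485, 0.2066, 0.0457]
eef_rot: [-0.0, 0.751, -0.66, -0.001]
contact_force: [-4.8, -0.9, 7.9]
gripper_width: 0.0449
```

Request:
arm_command:
  deltas:
    - {"fingers":-1,"tx":0,"ty":0,"tz":-0.1,"wx":0,"wy":0,"wz":0}

```text
t: 7.77
tool_pos: [0.6486, 0.2066, 0.0457]
eef_rot: [-0.0, 0.751, -0.66, -0.002]
contact_force: [-5.9, -1.1, 10.0]
gripper_width: 0.0449
```

```bash
python3 st.py
```

```text
t 7.77 p [0.6486, 0.2066, 0.0457] yaw 0.129 tilt fix wx,wy -0.002 -0.002 F [-5.9, -1.1, 10.0] w 0.0449 qv [-0.0, 0.004, -0.005, -0.002, 0.006, -0.0]
```

Request:
arm_command:
  deltas:
    - {"fingers":1,"tx":0,"ty":0,"tz":0,"wx":0,"wy":0,"wz":0}
    - {"fingers":1,"tx":0,"ty":0,"tz":0,"wx":0,"wy":0,"wz":0}
    - {"fingers":1,"tx":0,"ty":0,"tz":0,"wx":0,"wy":0,"wz":0}
    - {"fingers":1,"tx":0,"ty":0,"tz":0,"wx":0,"wy":0,"wz":0}
    - {"fingers":1,"tx":0,"ty":0,"tz":0,"wx":0,"wy":0,"wz":0}

```text
t: 8.18
tool_pos: [0.6505, 0.2069, 0.0479]
eef_rot: [-0.002, 0.751, -0.66, -0.0]
contact_force: [0.4, -0.5, -1.4]
gripper_width: 0.0707
```

```bash
python3 st.py;python3 look.py wrist w9
```

```text
t 8.18 p [0.6505, 0.2069, 0.0479] yaw 0.129 tilt fix wx,wy -0.003 0.002 F [0.4, -0.5, -1.4] w 0.0707 qv [0.0, -0.001, -0.002, 0.001, -0.004, -0.001]
{'t': 8.233, 'joints': [0.191, 0.539, 1.498, 0.003, 1.102, 1.632], 'tool_pos': [0.65, 0.207, 0.048], 'eef_rot': [-0.002, 0.751, -0.66, -0.0], 'contact_force': [-0.608, 0.266, -0.272], 'gripper_width': 0.075}
```

View pics/w9.png

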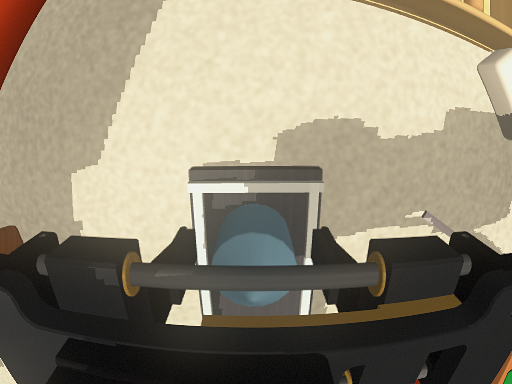

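Request:
arm_command:
  deltas:
    - {"fingers":1,"tx":0,"ty":0,"tz":0.8,"wx":0,"wy":0,"wz":0}
    - {"fingers":1,"tx":0,"ty":0,"tz":2,"wx":0,"wy":0,"wz":0}
    - {"fingers":1,"tx":0,"ty":0,"tz":3,"wx":0,"wy":0,"wz":0}
    - {"fingers":1,"tx":0,"ty":0,"tz":3.5,"wx":0,"wy":0,"wz":0}
    - {"fingers":1,"tx":0,"ty":0,"tz":3.5,"wx":0,"wy":0,"wz":0}
    - {"fingers":1,"tx":-0.5,"ty":-1.5,"tz":1.5,"wx":0,"wy":0,"wz":0.01}
    - {"fingers":1,"tx":-1,"ty":-3,"tz":0,"wx":0,"wy":0,"wz":0.02}
    - {"fingers":1,"tx":-1.2,"ty":-3.6,"tz":0,"wx":0,"wy":0,"wz":0.02}
    - {"fingers":1,"tx":-1.2,"ty":-3.6,"tz":0,"wx":0,"wy":0,"wz":0.02}
    - {"fingers":1,"tx":-1.2,"ty":-3.6,"tz":0,"wx":0,"wy":0,"wz":0.02}
    - {"fingers":1,"tx":-1.2,"ty":-3.6,"tz":0,"wx":0,"wy":0,"wz":0.02}
    - {"fingers":1,"tx":-1.2,"ty":-3.6,"tz":0,"wx":0,"wy":0,"wz":0.02}

```text
t: 9.23
tool_pos: [0.5719, -0.0184, 0.2052]
eef_rot: [-0.005, 0.798, -0.603, 0.003]
contact_force: [1.0, -0.5, 0.6]
gripper_width: 0.0871
```

```bash
python3 st.py
```

```text
t 9.23 p [0.5719, -0.0184, 0.2052] yaw 0.277 tilt fix wx,wy -0.004 0.011 F [1.0, -0.5, 0.6] w 0.0871 qv [-0.821, -0.374, 0.383, 0.007, -0.031, -1.073]
```

Request:
arm_command:
  deltas:
    - {"fingers":1,"tx":-1.2,"ty":-3.6,"tz":0,"wx":0,"wy":0.01,"wz":0.01}
    - {"fingers":1,"tx":-1.2,"ty":-3.6,"tz":0,"wx":0,"wy":0,"wz":0.01}
    - {"fingers":1,"tx":-1.2,"ty":-3.6,"tz":0,"wx":0,"wy":0,"wz":0}
    - {"fingers":1,"tx":-0.6,"ty":-2.4,"tz":0,"wx":0,"wy":0,"wz":0}
    - {"fingers":1,"tx":-0.2,"ty":-1,"tz":0,"wx":0,"wy":0,"wz":0}
    - {"fingers":1,"tx":0,"ty":-0.5,"tz":0,"wx":0,"wy":0,"wz":0}
    - {"fingers":1,"tx":0,"ty":0,"tz":0,"wx":0,"wy":0,"wz":0}

```text
t: 9.82
tool_pos: [0.5229, -0.1789, 0.2114]
eef_rot: [-0.002, 0.802, -0.597, 0.003]
contact_force: [-0.6, 0.8, 0.1]
gripper_width: 0.087
```

```bash
python3 look.py wrist w10; python3 st.py
```

```text
{'t': 9.867, 'joints': [-0.472, 0.066, 1.755, 0.003, 1.313, 0.805], 'tool_pos': [0.523, -0.178, 0.211], 'eef_rot': [-0.002, 0.803, -0.597, 0.003], 'contact_force': [-0.442, -0.304, 0.464], 'gripper_width': 0.087}
t 9.87 p [0.5232, -0.1781, 0.2114] yaw 0.292 tilt fix wx,wy 0.001 0.007 F [-0.4, -0.3, 0.5] w 0.0868 qv [0.029, 0.003, 0.004, 0.006, -0.0, 0.003]
```

View pics/w10.png

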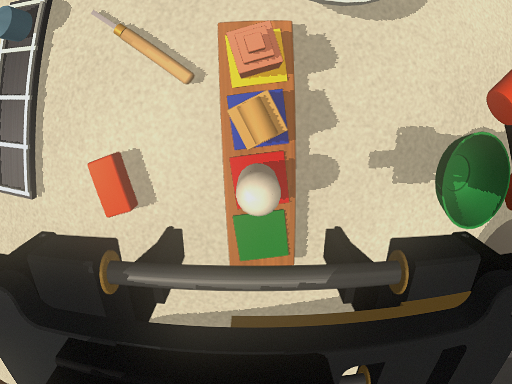

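Run:
```python
import numpy as np,cv2
from h import ray
d=np.load("pics/w10.npz"); c={k:d[k] for k in d.files}
o=cv2.resize(c["im"][15:155,215:300],None,fx=7,fy=7,interpolation=cv2.INTER_CUBIC)
cv2.imwrite("pics/w10a.png",o[:490,:,::-1]); cv2.imwrite("pics/w10b.png",o[490:,:,::-1])
h=cv2.cvtColor(c["im"],cv2.COLOR_RGB2HSV); m=np.zeros(h.shape[:2],np.uint8); m[155:220,230:290]=((h[...,1]<75)&(h[...,2]>100))[155:220,230:290]
m=cv2.morphologyEx(m,cv2.MORPH_OPEN,np.ones((3,3))); n,l,s,ce=cv2.connectedComponentsWithStats(m); i=1+s[1:,4].argmax()
print(s[i],ce[i],ray(c,ce[i],.05,True).round(4),ray(c,ce[i],.065,True).round(4))
```

```text
[ 236  164   45   52 1854] [257.69848975 189.81229773] [[ 0.5198 -0.1842  0.05  ]] [[ 0.5236 -0.1828  0.065 ]]
```

View pics/w10a.png

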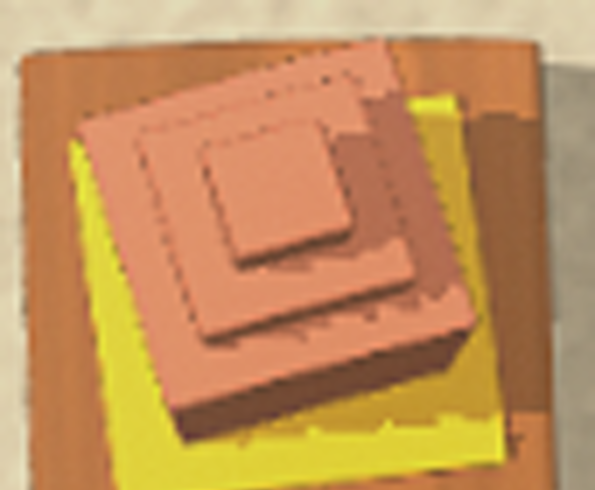

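View pics/w10b.png

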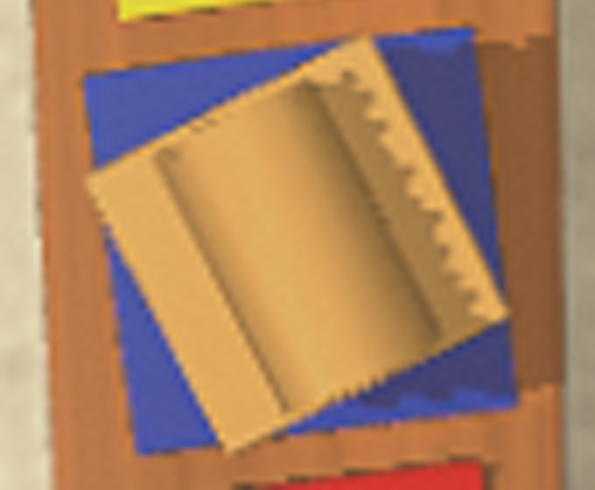

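Run:
```python
import numpy as np
from h import ray
d=np.load("pics/w10.npz"); c={k:d[k] for k in d.files}
def rep(n,p,z,dy):
    A=ray(c,(np.array(p)+[0,dy]+.5)/7-.5+[215,15],z,True)
    v=[A[0]-A[3],A[1]-A[2],A[0]-A[1],A[3]-A[2]]
    print(n,A.mean(0).round(4),[ (float(np.linalg.norm(u).round(4)),float((np.arctan2(u[1],u[0])-(np.pi/2 if i>1 else 0)).round(3))) for i,u in enumerate(v)])
rep("step",[(80,127),(385,40),(475,320),(175,410)],.069,0)
rep("ridge",[(90,180),(370,35),(508,313),(230,453)],.069,490)
rep("matblue",[(85,75),(473,30),(517,403),(137,452)],.023,490)
```

```text
step [ 0.6592 -0.1384  0.069 ] [(0.0429, 0.6), (0.0424, 0.582), (0.0434, 0.59), (0.0426, 0.603)]
ridge [ 0.5912 -0.1618  0.069 ] [(0.0425, 0.755), (0.0427, 0.759), (0.0429, 0.774), (0.043, 0.769)]
matblue [ 0.5911 -0.1632  0.023 ] [(0.0612, 0.419), (0.0604, 0.421), (0.0615, 0.412), (0.0616, 0.425)]
```

Request:
arm_command:
  deltas:
    - {"fingers":1,"tx":-0.1,"ty":-0.5,"tz":0,"wx":0,"wy":0.007,"wz":0.03}
    - {"fingers":1,"tx":0,"ty":0,"tz":-2,"wx":0,"wy":0,"wz":0}
    - {"fingers":1,"tx":0,"ty":0,"tz":-3,"wx":0,"wy":0,"wz":0}
    - {"fingers":1,"tx":0,"ty":0,"tz":-3,"wx":0,"wy":0,"wz":0}
    - {"fingers":1,"tx":0,"ty":0,"tz":-2,"wx":0,"wy":0,"wz":0}
    - {"fingers":1,"tx":0,"ty":0,"tz":-1,"wx":0,"wy":0,"wz":0}
    - {"fingers":1,"tx":0,"ty":0,"tz":0,"wx":0,"wy":0,"wz":0}

```text
t: 10.45
tool_pos: [0.5278, -0.1724, 0.1007]
eef_rot: [-0.002, 0.815, -0.579, 0.003]
contact_force: [-0.4, -0.1, -0.1]
gripper_width: 0.0871
```

```bash
python3 look.py wrist w11; python3 st.py
```

```text
{'t': 10.5, 'joints': [-0.46, 0.195, 1.834, 0.004, 1.105, 0.773], 'tool_pos': [0.528, -0.173, 0.102], 'eef_rot': [-0.002, 0.816, -0.579, 0.003], 'contact_force': [-0.684, 0.179, 0.479], 'gripper_width': 0.087}
t 10.5 p [0.5283, -0.1726, 0.1018] yaw 0.336 tilt fix wx,wy -0.0 0.008 F [-0.7, 0.2, 0.5] w 0.0871 qv [-0.012, -0.031, -0.031, -0.004, 0.014, -0.003]
```

View pics/w11.png

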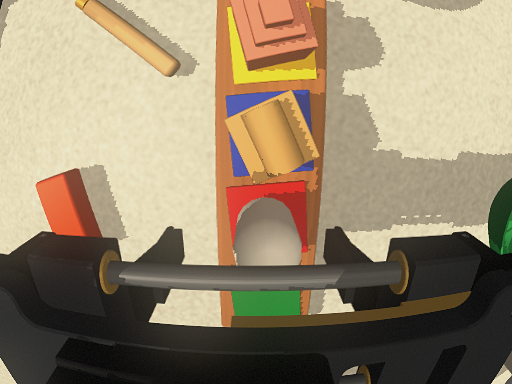

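Request:
arm_command:
  deltas:
    - {"fingers":1,"tx":-0.6,"ty":-1.0,"tz":0,"wx":0,"wy":0.008,"wz":0}
    - {"fingers":1,"tx":0,"ty":0,"tz":-1.5,"wx":0,"wy":0,"wz":0}
    - {"fingers":1,"tx":0,"ty":0,"tz":-1.5,"wx":0,"wy":0,"wz":0}
    - {"fingers":1,"tx":0,"ty":0,"tz":-1,"wx":0,"wy":0,"wz":0}
    - {"fingers":1,"tx":0,"ty":0,"tz":-0.4,"wx":0,"wy":0,"wz":0}

```text
t: 10.92
tool_pos: [0.528, -0.186, 0.0659]
eef_rot: [-0.0, 0.817, -0.577, 0.007]
contact_force: [0.5, -0.7, -0.3]
gripper_width: 0.0872
```

```bash
python3 st.py
```

```text
t 10.92 p [0.528, -0.186, 0.0659] yaw 0.34 tilt fix wx,wy 0.007 0.011 F [0.5, -0.7, -0.3] w 0.0872 qv [-0.009, 0.056, -0.006, -0.005, -0.081, -0.005]
```

Request:
arm_command:
  deltas:
    - {"fingers":1,"tx":-0.5,"ty":0.3,"tz":-0.5,"wx":0.006,"wy":0.011,"wz":0}
    - {"fingers":0.3,"tx":0,"ty":0,"tz":-0.4,"wx":0,"wy":0,"wz":0}
    - {"fingers":0.3,"tx":0,"ty":0,"tz":0,"wx":0,"wy":0,"wz":0}

```text
t: 11.17
tool_pos: [0.5235, -0.184, 0.0581]
eef_rot: [0.0, 0.817, -0.577, 0.001]
contact_force: [0.7, 0.8, 0.5]
gripper_width: 0.0803
```

```bash
python3 look.py wrist w12; python3 st.py
```

```text
{'t': 11.217, 'joints': [-0.479, 0.261, 1.85, -0.001, 1.028, 0.752], 'tool_pos': [0.524, -0.184, 0.058], 'eef_rot': [0.0, 0.817, -0.577, 0.001], 'contact_force': [0.303, -0.18, 0.477], 'gripper_width': 0.077}
t 11.22 p [0.5236, -0.184, 0.0584] yaw 0.34 tilt fix wx,wy 0.002 0.001 F [0.3, -0.2, 0.5] w 0.0767 qv [0.0, -0.004, -0.006, -0.001, 0.0, 0.001]
```

View pics/w12.png

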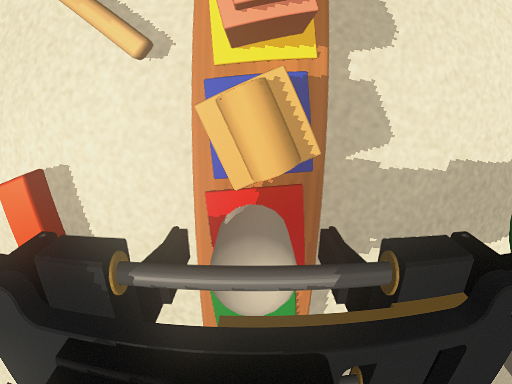

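Dome centred (col 253) between the fingers (187–321). Closing.

Request:
arm_command:
  deltas:
    - {"fingers":-1,"tx":0,"ty":0,"tz":-0.1,"wx":0,"wy":0,"wz":0}
    - {"fingers":-1,"tx":0,"ty":0,"tz":0,"wx":0,"wy":0,"wz":0}
    - {"fingers":-1,"tx":0,"ty":0,"tz":0,"wx":0,"wy":0,"wz":0}
    - {"fingers":-1,"tx":0,"ty":0,"tz":0,"wx":0,"wy":0,"wz":0}
    - {"fingers":-1,"tx":0,"ty":0,"tz":0,"wx":0,"wy":0,"wz":0}
    - {"fingers":-1,"tx":0,"ty":0,"tz":0,"wx":0,"wy":0,"wz":0}
    - {"fingers":-1,"tx":0,"ty":0,"tz":0,"wx":0,"wy":0,"wz":0}
    - {"fingers":-1,"tx":0,"ty":0,"tz":0,"wx":0,"wy":0,"wz":0}

```text
t: 11.88
tool_pos: [0.5247, -0.1844, 0.0591]
eef_rot: [0.0, 0.817, -0.577, 0.002]
contact_force: [0.5, 0.6, -0.7]
gripper_width: 0.0451
```

```bash
python3 st.py
```

```text
t 11.88 p [0.5247, -0.1844, 0.0591] yaw 0.341 tilt fix wx,wy 0.003 0.004 F [0.5, 0.6, -0.7] w 0.0451 qv [-0.002, -0.0, 0.0, 0.0, 0.001, 0.001]
```

Request:
arm_command:
  deltas:
    - {"fingers":-1,"tx":0,"ty":0,"tz":0.5,"wx":0,"wy":0,"wz":0}
    - {"fingers":-1,"tx":0,"ty":0,"tz":1.5,"wx":0,"wy":0,"wz":0}
    - {"fingers":-1,"tx":0,"ty":0,"tz":3,"wx":0,"wy":0,"wz":0}
    - {"fingers":-1,"tx":0,"ty":0,"tz":3.5,"wx":0,"wy":0,"wz":0}
    - {"fingers":-1,"tx":0,"ty":0,"tz":3,"wx":0,"wy":0,"wz":0}
    - {"fingers":-1,"tx":0.1,"ty":0.5,"tz":1,"wx":0,"wy":0,"wz":0}
    - {"fingers":-1,"tx":0.2,"ty":1.5,"tz":0,"wx":0,"wy":0,"wz":-0.01}
    - {"fingers":-1,"tx":0.4,"ty":2.5,"tz":0,"wx":0,"wy":0,"wz":-0.02}
    - {"fingers":-1,"tx":0.5,"ty":3.5,"tz":0,"wx":0,"wy":0,"wz":-0.02}
    - {"fingers":-1,"tx":0.5,"ty":3.5,"tz":0,"wx":0,"wy":0,"wz":-0.02}
    - {"fingers":-1,"tx":0.5,"ty":3.5,"tz":0,"wx":0,"wy":0,"wz":-0.02}
    - {"fingers":-1,"tx":0.5,"ty":3.5,"tz":0,"wx":0,"wy":0,"wz":-0.02}

```text
t: 12.88
tool_pos: [0.5471, 0.0039, 0.1865]
eef_rot: [0.001, 0.778, -0.628, -0.0]
contact_force: [0.4, 0.3, -1.6]
gripper_width: 0.0452
```

```bash
python3 st.py
```

```text
t 12.88 p [0.5471, 0.0039, 0.1865] yaw 0.214 tilt fix wx,wy 0.002 -0.002 F [0.4, 0.3, -1.6] w 0.0452 qv [0.821, 0.125, -0.117, 0.001, -0.003, 1.074]
```

Request:
arm_command:
  deltas:
    - {"fingers":-1,"tx":0.6,"ty":3.5,"tz":0,"wx":0,"wy":0,"wz":-0.02}
    - {"fingers":-1,"tx":0.6,"ty":3.5,"tz":0,"wx":0,"wy":0,"wz":-0.02}
    - {"fingers":-1,"tx":0.6,"ty":3.5,"tz":0,"wx":0,"wy":0,"wz":-0.01}
    - {"fingers":-1,"tx":0.6,"ty":3.2,"tz":0,"wx":0,"wy":0,"wz":0}
    - {"fingers":-1,"tx":0.4,"ty":2,"tz":0,"wx":0,"wy":0,"wz":0}
    - {"fingers":-1,"tx":0.2,"ty":1,"tz":0,"wx":0,"wy":0,"wz":0}
    - {"fingers":-1,"tx":0,"ty":0.3,"tz":0,"wx":0,"wy":0,"wz":0}
    - {"fingers":-1,"tx":0,"ty":0,"tz":0,"wx":0,"wy":0,"wz":0}

```text
t: 13.55
tool_pos: [0.572, 0.1921, 0.1788]
eef_rot: [0.003, 0.764, -0.645, -0.004]
contact_force: [-0.5, 0.9, -1.5]
gripper_width: 0.0451
```

```bash
python3 look.py wrist w13; python3 st.py
```

```text
{'t': 13.6, 'joints': [0.191, 0.227, 1.64, 0.002, 1.285, 1.594], 'tool_pos': [0.572, 0.191, 0.179], 'eef_rot': [0.003, 0.764, -0.646, -0.004], 'contact_force': [-0.363, 0.03, -2.125], 'gripper_width': 0.045}
t 13.6 p [0.5719, 0.1915, 0.1787] yaw 0.167 tilt fix wx,wy 0.0 -0.011 F [-0.4, 0.0, -2.1] w 0.0454 qv [-0.027, -0.012, 0.009, -0.006, 0.002, -0.005]
```

View pics/w13.png

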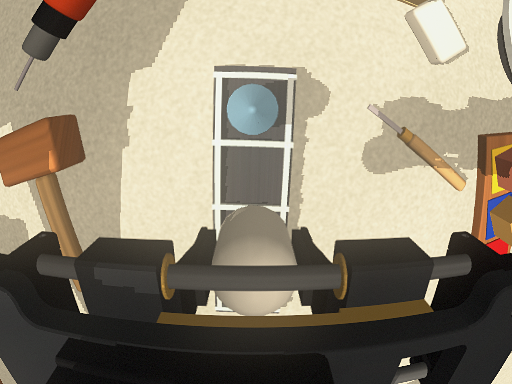

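Request:
arm_command:
  deltas:
    - {"fingers":-1,"tx":0.6,"ty":0.8,"tz":0,"wx":0,"wy":-0.006,"wz":-0.03}
    - {"fingers":-1,"tx":0,"ty":0,"tz":-1.5,"wx":0,"wy":0,"wz":0}
    - {"fingers":-1,"tx":0,"ty":0,"tz":-3,"wx":0,"wy":0,"wz":0}
    - {"fingers":-1,"tx":0,"ty":0,"tz":-2.5,"wx":0,"wy":0,"wz":0}
    - {"fingers":-1,"tx":0,"ty":0,"tz":-1.5,"wx":0,"wy":0,"wz":0}
    - {"fingers":-1,"tx":0,"ty":0,"tz":-0.7,"wx":0,"wy":0,"wz":0}
    - {"fingers":-1,"tx":0,"ty":0,"tz":0,"wx":0,"wy":0,"wz":0}

```text
t: 14.18
tool_pos: [0.5795, 0.188, 0.0852]
eef_rot: [0.001, 0.75, -0.662, 0.001]
contact_force: [-0.4, -0.7, -1.1]
gripper_width: 0.0453
```

```bash
python3 st.py
```

```text
t 14.18 p [0.5795, 0.188, 0.0852] yaw 0.124 tilt fix wx,wy 0.003 -0.001 F [-0.4, -0.7, -1.1] w 0.0453 qv [-0.028, -0.005, 0.01, -0.004, 0.009, -0.005]
```

Request:
arm_command:
  deltas:
    - {"fingers":-1,"tx":0,"ty":0.9,"tz":0,"wx":0,"wy":0,"wz":0.01}
    - {"fingers":-1,"tx":0,"ty":0,"tz":-1,"wx":0,"wy":0,"wz":0}
    - {"fingers":-1,"tx":0,"ty":0,"tz":-1,"wx":0,"wy":0,"wz":0}
    - {"fingers":-1,"tx":0,"ty":0,"tz":-0.6,"wx":0,"wy":0,"wz":0}
    - {"fingers":-1,"tx":0,"ty":0,"tz":-0.3,"wx":0,"wy":0,"wz":0}

```text
t: 14.6
tool_pos: [0.5828, 0.1961, 0.0585]
eef_rot: [-0.001, 0.752, -0.659, 0.003]
contact_force: [-1.0, -0.2, -1.7]
gripper_width: 0.045
```

```bash
python3 st.py; python3 look.py wrist w14
```

```text
t 14.6 p [0.5828, 0.1961, 0.0585] yaw 0.132 tilt fix wx,wy 0.002 0.006 F [-1.0, -0.2, -1.7] w 0.045 qv [0.001, 0.053, 0.006, -0.0, -0.069, 0.0]
{'t': 14.65, 'joints': [0.198, 0.384, 1.692, -0.004, 1.061, 1.638], 'tool_pos': [0.582, 0.196, 0.058], 'eef_rot': [-0.001, 0.752, -0.659, 0.003], 'contact_force': [0.056, -0.835, -2.526], 'gripper_width': 0.045}
```

View pics/w14.png

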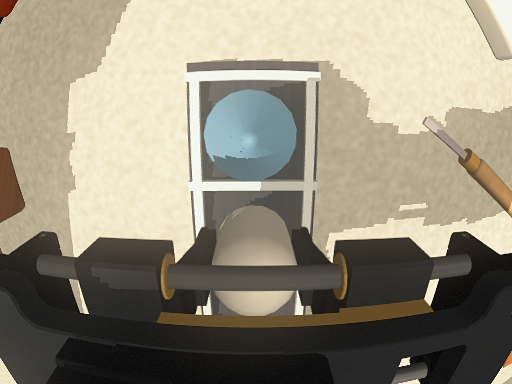

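Request:
arm_command:
  deltas:
    - {"fingers":-1,"tx":-0.25,"ty":0.1,"tz":-0.3,"wx":0,"wy":0.006,"wz":0}
    - {"fingers":-1,"tx":0,"ty":0,"tz":-0.3,"wx":0,"wy":0,"wz":0}
    - {"fingers":-1,"tx":0,"ty":0,"tz":-0.2,"wx":0,"wy":0,"wz":0}
    - {"fingers":-1,"tx":0,"ty":0,"tz":-0.1,"wx":0,"wy":0,"wz":0}

```text
t: 14.98
tool_pos: [0.5801, 0.1975, 0.0487]
eef_rot: [0.001, 0.752, -0.659, 0.0]
contact_force: [0.5, 0.0, -1.1]
gripper_width: 0.045
```

Request:
arm_command:
  deltas:
    - {"fingers":-1,"tx":0,"ty":0,"tz":-0.1,"wx":0,"wy":0,"wz":0}

```text
t: 15.07
tool_pos: [0.5802, 0.1977, 0.0481]
eef_rot: [0.001, 0.753, -0.659, 0.0]
contact_force: [-4.8, -1.0, 10.3]
gripper_width: 0.0452
```

```bash
python3 st.py
```

```text
t 15.07 p [0.5802, 0.1977, 0.0481] yaw 0.133 tilt fix wx,wy 0.002 -0.0 F [-4.8, -1.0, 10.3] w 0.0452 qv [-0.0, 0.005, -0.007, -0.002, 0.008, 0.001]
```

Request:
arm_command:
  deltas:
    - {"fingers":1,"tx":0,"ty":0,"tz":0,"wx":0,"wy":0,"wz":0}
    - {"fingers":1,"tx":0,"ty":0,"tz":0,"wx":0,"wy":0,"wz":0}
    - {"fingers":1,"tx":0,"ty":0,"tz":0,"wx":0,"wy":0,"wz":0}
    - {"fingers":1,"tx":0,"ty":0,"tz":0,"wx":0,"wy":0,"wz":0}
    - {"fingers":1,"tx":0,"ty":0,"tz":0,"wx":0,"wy":0,"wz":0}
    - {"fingers":1,"tx":0,"ty":0,"tz":0,"wx":0,"wy":0,"wz":0}

```text
t: 15.57
tool_pos: [0.5821, 0.198, 0.0501]
eef_rot: [-0.001, 0.753, -0.659, 0.002]
contact_force: [-0.1, -0.1, 1.7]
gripper_width: 0.077
```

```bash
python3 st.py; python3 look.py wrist w15
```

```text
t 15.57 p [0.5821, 0.198, 0.0501] yaw 0.133 tilt fix wx,wy 0.001 0.004 F [-0.1, -0.1, 1.7] w 0.077 qv [0.002, -0.001, 0.0, -0.001, -0.001, 0.0]
{'t': 15.617, 'joints': [0.201, 0.397, 1.693, -0.002, 1.049, 1.64], 'tool_pos': [0.582, 0.198, 0.05], 'eef_rot': [-0.001, 0.753, -0.659, 0.002], 'contact_force': [0.392, 0.354, -0.062], 'gripper_width': 0.081}
```

View pics/w15.png

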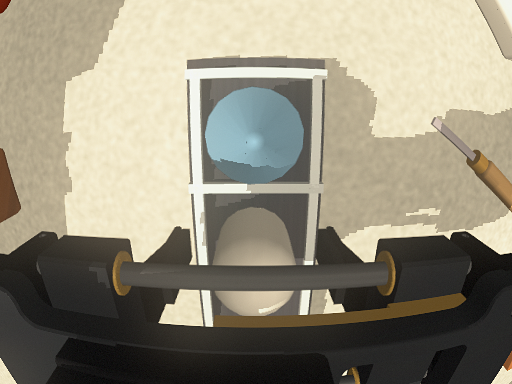

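Request:
arm_command:
  deltas:
    - {"fingers":1,"tx":0,"ty":0,"tz":0.8,"wx":0,"wy":0,"wz":0}
    - {"fingers":1,"tx":0,"ty":0,"tz":2,"wx":0,"wy":0,"wz":0}
    - {"fingers":1,"tx":0,"ty":0,"tz":3.5,"wx":0,"wy":0,"wz":0}
    - {"fingers":1,"tx":0,"ty":0,"tz":3.5,"wx":0,"wy":0,"wz":0}
    - {"fingers":1,"tx":0,"ty":0,"tz":3.5,"wx":0,"wy":0,"wz":0}
    - {"fingers":1,"tx":0,"ty":-1.0,"tz":1.5,"wx":0,"wy":0,"wz":0.02}
    - {"fingers":1,"tx":0,"ty":-2.5,"tz":0,"wx":0,"wy":0,"wz":0.06}
    - {"fingers":1,"tx":0.1,"ty":-3.5,"tz":0,"wx":0,"wy":0,"wz":0.06}
    - {"fingers":1,"tx":0.1,"ty":-3.5,"tz":0,"wx":0,"wy":0,"wz":0.06}
    - {"fingers":1,"tx":0.1,"ty":-3.5,"tz":0,"wx":0,"wy":0,"wz":0.06}
    - {"fingers":1,"tx":0.1,"ty":-3.5,"tz":0,"wx":0,"wy":0,"wz":0.06}
    - {"fingers":1,"tx":0.1,"ty":-3.5,"tz":0,"wx":0,"wy":0,"wz":0.06}

```text
t: 16.62
tool_pos: [0.5841, -0.0126, 0.2139]
eef_rot: [-0.003, 0.87, -0.492, 0.005]
contact_force: [1.4, 0.8, 0.4]
gripper_width: 0.087
```

```bash
python3 st.py
```

```text
t 16.62 p [0.5841, -0.0126, 0.2139] yaw 0.541 tilt fix wx,wy -0.001 0.011 F [1.4, 0.8, 0.4] w 0.087 qv [-0.755, -0.0, -0.026, 0.016, 0.009, -1.513]
```

Request:
arm_command:
  deltas:
    - {"fingers":1,"tx":0.2,"ty":-3.5,"tz":0,"wx":0,"wy":0.01,"wz":0.06}
    - {"fingers":1,"tx":0.2,"ty":-3.5,"tz":0,"wx":0,"wy":0,"wz":0.06}
    - {"fingers":1,"tx":0.2,"ty":-3,"tz":0,"wx":0,"wy":0,"wz":0.04}
    - {"fingers":1,"tx":0.1,"ty":-2,"tz":0,"wx":0,"wy":0,"wz":0.03}
    - {"fingers":1,"tx":0,"ty":-1,"tz":0,"wx":0,"wy":0,"wz":0.01}
    - {"fingers":1,"tx":0,"ty":-0.4,"tz":0,"wx":0,"wy":0,"wz":0}
    - {"fingers":1,"tx":0,"ty":0,"tz":0,"wx":0,"wy":0,"wz":0}

```text
t: 17.2
tool_pos: [0.59, -0.1621, 0.2198]
eef_rot: [0.0, 0.916, -0.401, 0.003]
contact_force: [0.3, -0.3, 0.5]
gripper_width: 0.0869
```

```bash
python3 look.py wrist w16; python3 st.py
```

```text
{'t': 17.25, 'joints': [-0.396, 0.199, 1.592, -0.0, 1.343, 0.428], 'tool_pos': [0.59, -0.161, 0.22], 'eef_rot': [-0.0, 0.916, -0.4, 0.003], 'contact_force': [-0.335, 0.473, -0.306], 'gripper_width': 0.087}
t 17.25 p [0.5901, -0.1615, 0.2199] yaw 0.747 tilt fix wx,wy 0.003 0.006 F [-0.3, 0.5, -0.3] w 0.087 qv [0.026, -0.004, 0.009, 0.007, 0.001, 0.007]
```

View pics/w16.png

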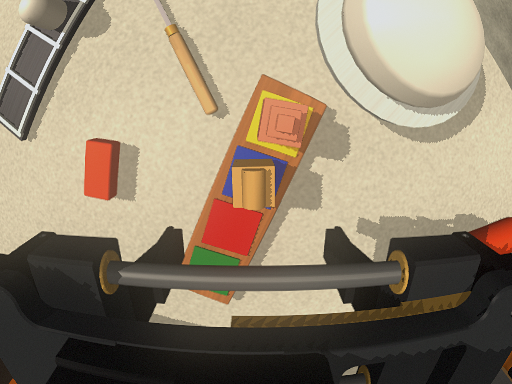

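Request:
arm_command:
  deltas:
    - {"fingers":1,"tx":0,"ty":0,"tz":-1,"wx":0,"wy":0.005,"wz":0.015}
    - {"fingers":1,"tx":0,"ty":0,"tz":-2.5,"wx":0,"wy":0,"wz":0}
    - {"fingers":1,"tx":0,"ty":0,"tz":-3,"wx":0,"wy":0,"wz":0}
    - {"fingers":1,"tx":0,"ty":0,"tz":-3,"wx":0,"wy":0,"wz":0}
    - {"fingers":1,"tx":0,"ty":0,"tz":-2,"wx":0,"wy":0,"wz":0}
    - {"fingers":1,"tx":0,"ty":0,"tz":-1,"wx":0,"wy":0,"wz":0}
    - {"fingers":1,"tx":0,"ty":0,"tz":0,"wx":0,"wy":0,"wz":0}

```text
t: 17.83
tool_pos: [0.5907, -0.1524, 0.0903]
eef_rot: [0.0, 0.922, -0.388, 0.003]
contact_force: [-0.1, -0.4, 0.1]
gripper_width: 0.0875
```

```bash
python3 st.py
```

```text
t 17.83 p [0.5907, -0.1524, 0.0903] yaw 0.774 tilt fix wx,wy 0.002 0.005 F [-0.1, -0.4, 0.1] w 0.0875 qv [0.021, 0.003, 0.007, 0.002, 0.01, 0.0]
```

Request:
arm_command:
  deltas:
    - {"fingers":1,"tx":0,"ty":-0.9,"tz":0,"wx":0,"wy":0.005,"wz":-0.01}
    - {"fingers":1,"tx":0,"ty":0,"tz":-1.5,"wx":0,"wy":0,"wz":0}
    - {"fingers":1,"tx":0,"ty":0,"tz":-1,"wx":0,"wy":0,"wz":0}
    - {"fingers":1,"tx":0,"ty":0,"tz":-0.5,"wx":0,"wy":0,"wz":0}
    - {"fingers":1,"tx":0,"ty":0,"tz":0,"wx":0,"wy":0,"wz":0}

```text
t: 18.25
tool_pos: [0.594, -0.162, 0.0637]
eef_rot: [0.001, 0.92, -0.391, 0.003]
contact_force: [-0.6, -0.6, -0.6]
gripper_width: 0.0869
```

```bash
python3 st.py; python3 look.py wrist w17
```

```text
t 18.25 p [0.594, -0.162, 0.0637] yaw 0.767 tilt fix wx,wy 0.005 0.004 F [-0.6, -0.6, -0.6] w 0.0869 qv [-0.001, -0.01, -0.021, -0.002, 0.01, 0.001]
{'t': 18.3, 'joints': [-0.393, 0.377, 1.687, -0.003, 1.07, 0.413], 'tool_pos': [0.594, -0.162, 0.064], 'eef_rot': [0.001, 0.92, -0.391, 0.003], 'contact_force': [1.764, -0.128, 0.491], 'gripper_width': 0.087}
```

View pics/w17.png

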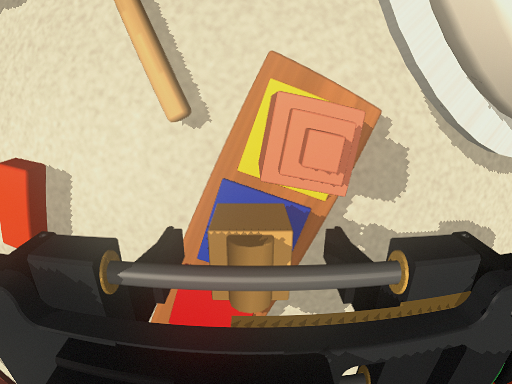

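Request:
arm_command:
  deltas:
    - {"fingers":1,"tx":-0.3,"ty":0,"tz":-0.6,"wx":0.005,"wy":0.004,"wz":0}
    - {"fingers":0.5,"tx":0,"ty":0,"tz":0,"wx":0,"wy":0,"wz":0}
    - {"fingers":0.3,"tx":0,"ty":0,"tz":0,"wx":0,"wy":0,"wz":0}

```text
t: 18.55
tool_pos: [0.5928, -0.1631, 0.0606]
eef_rot: [-0.0, 0.92, -0.391, 0.002]
contact_force: [0.4, 0.5, 1.0]
gripper_width: 0.0799
```

Request:
arm_command:
  deltas:
    - {"fingers":-1,"tx":0,"ty":0,"tz":0,"wx":0,"wy":0,"wz":0}
    - {"fingers":-1,"tx":0,"ty":0,"tz":0,"wx":0,"wy":0,"wz":0}
    - {"fingers":-1,"tx":0,"ty":0,"tz":0,"wx":0,"wy":0,"wz":0}
    - {"fingers":-1,"tx":0,"ty":0,"tz":0,"wx":0,"wy":0,"wz":0}
    - {"fingers":-1,"tx":0,"ty":0,"tz":0,"wx":0,"wy":0,"wz":0}
    - {"fingers":-1,"tx":0,"ty":0,"tz":0,"wx":0,"wy":0,"wz":0}
    - {"fingers":-1,"tx":0,"ty":0,"tz":0,"wx":0,"wy":0,"wz":0}
    - {"fingers":-1,"tx":0,"ty":0,"tz":0,"wx":0,"wy":0,"wz":0}

```text
t: 19.22
tool_pos: [0.5934, -0.1634, 0.062]
eef_rot: [-0.0, 0.92, -0.391, 0.003]
contact_force: [0.7, -0.6, -0.1]
gripper_width: 0.0434
```

```bash
python3 st.py
```

```text
t 19.22 p [0.5934, -0.1634, 0.062] yaw 0.766 tilt fix wx,wy 0.002 0.006 F [0.7, -0.6, -0.1] w 0.0434 qv [0.001, -0.001, -0.001, -0.001, 0.0, -0.001]
```

Request:
arm_command:
  deltas:
    - {"fingers":-1,"tx":0,"ty":0,"tz":0.5,"wx":0,"wy":0,"wz":0}
    - {"fingers":-1,"tx":0,"ty":0,"tz":1.5,"wx":0,"wy":0,"wz":0}
    - {"fingers":-1,"tx":0,"ty":0,"tz":3,"wx":0,"wy":0,"wz":0}
    - {"fingers":-1,"tx":0,"ty":0,"tz":3.5,"wx":0,"wy":0,"wz":0}
    - {"fingers":-1,"tx":0,"ty":0,"tz":3,"wx":0,"wy":0,"wz":0}
    - {"fingers":-1,"tx":-0.1,"ty":0.5,"tz":1,"wx":0,"wy":0,"wz":0}
    - {"fingers":-1,"tx":-0.4,"ty":1.5,"tz":0,"wx":0,"wy":0,"wz":-0.02}
    - {"fingers":-1,"tx":-0.6,"ty":2.5,"tz":0,"wx":0,"wy":0,"wz":-0.05}
    - {"fingers":-1,"tx":-0.8,"ty":3.5,"tz":0,"wx":0,"wy":0,"wz":-0.06}
    - {"fingers":-1,"tx":-0.8,"ty":3.5,"tz":0,"wx":0,"wy":0,"wz":-0.06}
    - {"fingers":-1,"tx":-0.8,"ty":3.5,"tz":0,"wx":0,"wy":0,"wz":-0.06}
    - {"fingers":-1,"tx":-0.8,"ty":3.5,"tz":0,"wx":0,"wy":0,"wz":-0.06}

```text
t: 20.22
tool_pos: [0.5443, 0.0237, 0.1881]
eef_rot: [0.0, 0.842, -0.539, 0.001]
contact_force: [0.9, 0.9, -1.6]
gripper_width: 0.0438
```

```bash
python3 st.py
```

```text
t 20.22 p [0.5443, 0.0237, 0.1881] yaw 0.433 tilt fix wx,wy 0.001 0.001 F [0.9, 0.9, -1.6] w 0.0438 qv [0.778, -0.228, 0.258, 0.003, -0.028, 1.532]
```

Remaining: (-3.5, +16.4) cm, −0.30 rad.

Request:
arm_command:
  deltas:
    - {"fingers":-1,"tx":-0.8,"ty":3.5,"tz":0,"wx":0,"wy":0,"wz":-0.07}
    - {"fingers":-1,"tx":-0.8,"ty":3.5,"tz":0,"wx":0,"wy":0,"wz":-0.07}
    - {"fingers":-1,"tx":-0.7,"ty":3.2,"tz":0,"wx":0,"wy":0,"wz":-0.06}
    - {"fingers":-1,"tx":-0.4,"ty":2,"tz":0,"wx":0,"wy":0,"wz":-0.04}
    - {"fingers":-1,"tx":-0.2,"ty":1,"tz":0,"wx":0,"wy":0,"wz":-0.02}
    - {"fingers":-1,"tx":0,"ty":0.6,"tz":0,"wx":0,"wy":0,"wz":0}
    - {"fingers":-1,"tx":0,"ty":0,"tz":0,"wx":0,"wy":0,"wz":0}

```text
t: 20.8
tool_pos: [0.505, 0.1771, 0.182]
eef_rot: [0.002, 0.763, -0.646, -0.003]
contact_force: [-0.2, -0.4, -2.0]
gripper_width: 0.0437
```

```bash
python3 look.py wrist w18; python3 st.py
```

```text
{'t': 20.85, 'joints': [0.187, 0.062, 1.818, 0.003, 1.27, 1.592], 'tool_pos': [0.505, 0.176, 0.182], 'eef_rot': [0.002, 0.763, -0.647, -0.004], 'contact_force': [-1.297, -0.509, -2.03], 'gripper_width': 0.044}
t 20.85 p [0.505, 0.1764, 0.1818] yaw 0.165 tilt fix wx,wy -0.001 -0.008 F [-1.3, -0.5, -2.0] w 0.0439 qv [-0.031, 0.001, -0.003, -0.01, 0.004, -0.013]
```

View pics/w18.png

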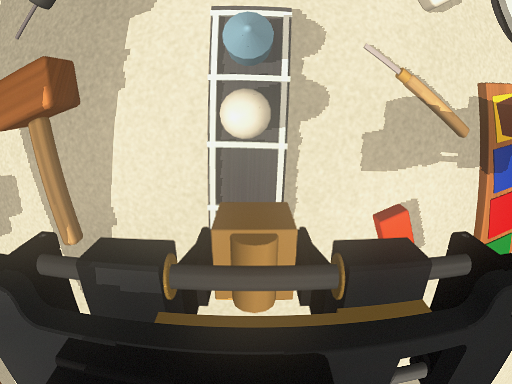

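Request:
arm_command:
  deltas:
    - {"fingers":-1,"tx":0.3,"ty":1.7,"tz":0,"wx":0,"wy":-0.004,"wz":-0.02}
    - {"fingers":-1,"tx":0,"ty":0,"tz":-1.5,"wx":0,"wy":0,"wz":0}
    - {"fingers":-1,"tx":0,"ty":0,"tz":-3,"wx":0,"wy":0,"wz":0}
    - {"fingers":-1,"tx":0,"ty":0,"tz":-2.5,"wx":0,"wy":0,"wz":0}
    - {"fingers":-1,"tx":0,"ty":0,"tz":-1.5,"wx":0,"wy":0,"wz":0}
    - {"fingers":-1,"tx":0,"ty":0,"tz":-0.7,"wx":0,"wy":0,"wz":0}
    - {"fingers":-1,"tx":0,"ty":0,"tz":0,"wx":0,"wy":0,"wz":0}

```text
t: 21.43
tool_pos: [0.5113, 0.187, 0.0868]
eef_rot: [0.0, 0.755, -0.656, 0.0]
contact_force: [-0.4, -0.3, -1.0]
gripper_width: 0.0439
```

```bash
python3 st.py
```

```text
t 21.43 p [0.5113, 0.187, 0.0868] yaw 0.141 tilt fix wx,wy 0.001 0.001 F [-0.4, -0.3, -1.0] w 0.0439 qv [-0.022, 0.006, 0.0, -0.005, 0.01, -0.011]
```

Request:
arm_command:
  deltas:
    - {"fingers":-1,"tx":-0.3,"ty":0.05,"tz":0,"wx":0,"wy":0,"wz":-0.005}
    - {"fingers":-1,"tx":0,"ty":0,"tz":-1,"wx":0,"wy":0,"wz":0}
    - {"fingers":-1,"tx":0,"ty":0,"tz":-0.8,"wx":0,"wy":0,"wz":0}
    - {"fingers":-1,"tx":0,"ty":0,"tz":-0.5,"wx":0,"wy":0,"wz":0}
    - {"fingers":-1,"tx":0,"ty":0,"tz":-0.3,"wx":0,"wy":0,"wz":0}

```text
t: 21.85
tool_pos: [0.5115, 0.1861, 0.0625]
eef_rot: [-0.002, 0.753, -0.659, 0.002]
contact_force: [-0.2, 0.0, -1.6]
gripper_width: 0.044
```

```bash
python3 st.py; python3 look.py wrist w19
```

```text
t 21.85 p [0.5115, 0.1861, 0.0625] yaw 0.133 tilt fix wx,wy -0.0 0.007 F [-0.2, 0.0, -1.6] w 0.044 qv [-0.002, 0.058, 0.01, -0.001, -0.079, -0.002]
{'t': 21.9, 'joints': [0.205, 0.229, 1.881, -0.001, 1.026, 1.643], 'tool_pos': [0.511, 0.186, 0.062], 'eef_rot': [-0.002, 0.753, -0.658, 0.002], 'contact_force': [-0.678, -0.186, -1.283], 'gripper_width': 0.044}
```

View pics/w19.png

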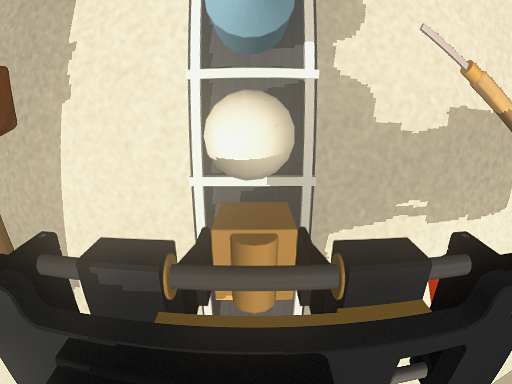

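Request:
arm_command:
  deltas:
    - {"fingers":-1,"tx":-0.2,"ty":0.1,"tz":-0.3,"wx":0,"wy":0.007,"wz":0}
    - {"fingers":-1,"tx":0,"ty":0,"tz":-0.3,"wx":0,"wy":0,"wz":0}
    - {"fingers":-1,"tx":0,"ty":0,"tz":-0.2,"wx":0,"wy":0,"wz":0}
    - {"fingers":-1,"tx":0,"ty":0,"tz":-0.2,"wx":0,"wy":0,"wz":0}

```text
t: 22.23
tool_pos: [0.5098, 0.1877, 0.0521]
eef_rot: [-0.0, 0.753, -0.658, -0.0]
contact_force: [0.7, -0.3, -1.6]
gripper_width: 0.0438
```

Request:
arm_command:
  deltas:
    - {"fingers":-1,"tx":0,"ty":0,"tz":-0.1,"wx":0,"wy":0,"wz":0}

```text
t: 22.32
tool_pos: [0.5097, 0.1878, 0.0511]
eef_rot: [-0.0, 0.753, -0.658, -0.0]
contact_force: [-4.5, -0.6, 12.5]
gripper_width: 0.0439
```

```bash
python3 st.py
```

```text
t 22.32 p [0.5097, 0.1878, 0.0511] yaw 0.134 tilt fix wx,wy -0.0 -0.0 F [-4.5, -0.6, 12.5] w 0.0439 qv [0.002, 0.004, -0.011, -0.002, 0.005, 0.002]
```

Request:
arm_command:
  deltas:
    - {"fingers":1,"tx":0,"ty":0,"tz":0,"wx":0,"wy":0,"wz":0}
    - {"fingers":1,"tx":0,"ty":0,"tz":0,"wx":0,"wy":0,"wz":0}
    - {"fingers":1,"tx":0,"ty":0,"tz":0,"wx":0,"wy":0,"wz":0}
    - {"fingers":1,"tx":0,"ty":0,"tz":0,"wx":0,"wy":0,"wz":0}
    - {"fingers":1,"tx":0,"ty":0,"tz":0,"wx":0,"wy":0,"wz":0}
    - {"fingers":1,"tx":0,"ty":0,"tz":0,"wx":0,"wy":0,"wz":0}

```text
t: 22.82
tool_pos: [0.5112, 0.1882, 0.0524]
eef_rot: [-0.001, 0.753, -0.658, 0.001]
contact_force: [-0.1, 0.7, 0.8]
gripper_width: 0.0758
```

```bash
python3 st.py; python3 look.py wrist w20
```

```text
t 22.82 p [0.5112, 0.1882, 0.0524] yaw 0.134 tilt fix wx,wy -0.001 0.003 F [-0.1, 0.7, 0.8] w 0.0758 qv [-0.0, -0.002, 0.0, 0.001, -0.0, -0.002]
{'t': 22.867, 'joints': [0.208, 0.248, 1.88, 0.001, 1.01, 1.644], 'tool_pos': [0.511, 0.188, 0.052], 'eef_rot': [-0.001, 0.753, -0.658, 0.001], 'contact_force': [0.248, -0.092, -0.292], 'gripper_width': 0.08}
```

View pics/w20.png

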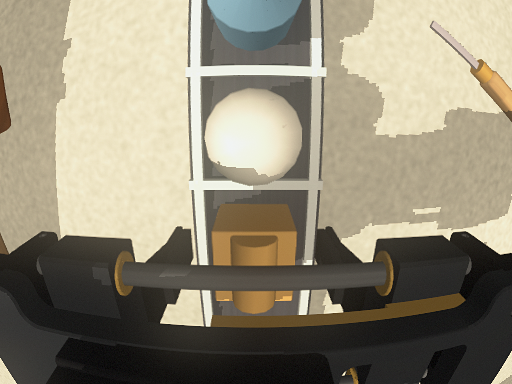

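Request:
arm_command:
  deltas:
    - {"fingers":1,"tx":0,"ty":0,"tz":0.8,"wx":0,"wy":0,"wz":0}
    - {"fingers":1,"tx":0,"ty":0,"tz":2,"wx":0,"wy":0,"wz":0}
    - {"fingers":1,"tx":0,"ty":0,"tz":3.5,"wx":0,"wy":0,"wz":0}
    - {"fingers":1,"tx":0,"ty":0,"tz":3.5,"wx":0,"wy":0,"wz":0}
    - {"fingers":1,"tx":0,"ty":0,"tz":3.5,"wx":0,"wy":0,"wz":0}
    - {"fingers":1,"tx":0.4,"ty":-1.0,"tz":1.5,"wx":0,"wy":0,"wz":0.02}
    - {"fingers":1,"tx":1,"ty":-2.2,"tz":0,"wx":0,"wy":0,"wz":0.04}
    - {"fingers":1,"tx":1.4,"ty":-3.2,"tz":0,"wx":0,"wy":0,"wz":0.05}
    - {"fingers":1,"tx":1.4,"ty":-3.2,"tz":0,"wx":0,"wy":0,"wz":0.05}
    - {"fingers":1,"tx":1.4,"ty":-3.2,"tz":0,"wx":0,"wy":0,"wz":0.05}
    - {"fingers":1,"tx":1.4,"ty":-3.2,"tz":0,"wx":0,"wy":0,"wz":0.05}
    - {"fingers":1,"tx":1.4,"ty":-3.2,"tz":0,"wx":0,"wy":0,"wz":0.05}

```text
t: 23.87
tool_pos: [0.5932, -0.0052, 0.2171]
eef_rot: [-0.003, 0.852, -0.523, 0.003]
contact_force: [0.8, 1.3, -0.2]
gripper_width: 0.0871
```

```bash
python3 st.py
```

```text
t 23.87 p [0.5932, -0.0052, 0.2171] yaw 0.469 tilt fix wx,wy -0.002 0.009 F [0.8, 1.3, -0.2] w 0.0871 qv [-0.653, 0.376, -0.449, 0.014, 0.055, -1.286]
```

Remaining: (+6.6, −13.3) cm, +0.125 rad.

Request:
arm_command:
  deltas:
    - {"fingers":1,"tx":1.5,"ty":-3.2,"tz":0,"wx":0,"wy":0.008,"wz":0.03}
    - {"fingers":1,"tx":1.5,"ty":-3.2,"tz":0,"wx":0,"wy":0,"wz":0.02}
    - {"fingers":1,"tx":1.3,"ty":-2.6,"tz":0,"wx":0,"wy":0,"wz":0.02}
    - {"fingers":1,"tx":0.8,"ty":-1.5,"tz":0,"wx":0,"wy":0,"wz":0.01}
    - {"fingers":1,"tx":0.4,"ty":-0.8,"tz":0,"wx":0,"wy":0,"wz":0.01}
    - {"fingers":1,"tx":0.2,"ty":-0.3,"tz":0,"wx":0,"wy":0,"wz":0}
    - {"fingers":1,"tx":0,"ty":0,"tz":0,"wx":0,"wy":0,"wz":0}

```text
t: 24.45
tool_pos: [0.6535, -0.1354, 0.2215]
eef_rot: [-0.001, 0.875, -0.485, 0.002]
contact_force: [0.3, 1.0, 0.5]
gripper_width: 0.0877
```

```bash
python3 look.py wrist w21; python3 st.py
```

```text
{'t': 24.5, 'joints': [-0.322, 0.33, 1.432, 0.001, 1.376, 0.689], 'tool_pos': [0.653, -0.135, 0.221], 'eef_rot': [-0.001, 0.875, -0.484, 0.002], 'contact_force': [0.347, -0.706, 0.324], 'gripper_width': 0.087}
t 24.5 p [0.6533, -0.1348, 0.2215] yaw 0.559 tilt fix wx,wy -0.0 0.004 F [0.3, -0.7, 0.3] w 0.0874 qv [0.021, -0.013, 0.018, 0.005, -0.001, 0.002]
```

View pics/w21.png

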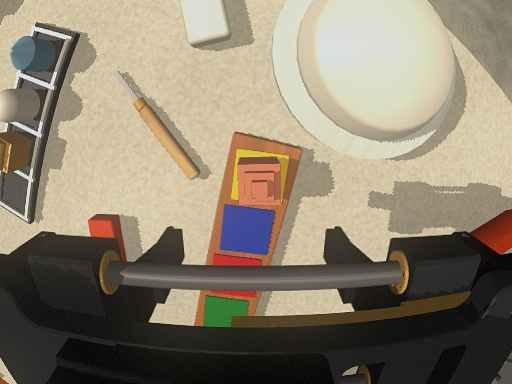

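Request:
arm_command:
  deltas:
    - {"fingers":1,"tx":0.4,"ty":-1.0,"tz":-1,"wx":0,"wy":0.004,"wz":0.03}
    - {"fingers":1,"tx":0,"ty":0,"tz":-2.5,"wx":0,"wy":0,"wz":0}
    - {"fingers":1,"tx":0,"ty":0,"tz":-3,"wx":0,"wy":0,"wz":0}
    - {"fingers":1,"tx":0,"ty":0,"tz":-3,"wx":0,"wy":0,"wz":0}
    - {"fingers":1,"tx":0,"ty":0,"tz":-1.5,"wx":0,"wy":0,"wz":0}
    - {"fingers":1,"tx":0,"ty":0,"tz":-0.8,"wx":0,"wy":0,"wz":0}
    - {"fingers":1,"tx":0,"ty":0,"tz":0,"wx":0,"wy":0,"wz":0}

```text
t: 25.08
tool_pos: [0.6565, -0.1336, 0.1043]
eef_rot: [-0.002, 0.885, -0.466, 0.002]
contact_force: [0.1, 0.4, -1.1]
gripper_width: 0.0871
```

```bash
python3 st.py; python3 look.py side s22; python3 look.py wrist w22
```

```text
t 25.08 p [0.6565, -0.1336, 0.1043] yaw 0.6 tilt fix wx,wy -0.001 0.005 F [0.1, 0.4, -1.1] w 0.0871 qv [0.024, -0.017, 0.01, 0.002, 0.012, 0.005]
{'t': 25.133, 'joints': [-0.32, 0.442, 1.514, 0.003, 1.18, 0.65], 'tool_pos': [0.657, -0.134, 0.105], 'eef_rot': [-0.002, 0.885, -0.466, 0.003], 'contact_force': [-0.415, 1.002, 0.432], 'gripper_width': 0.087}
{'t': 25.183, 'joints': [-0.32, 0.441, 1.512, 0.003, 1.18, 0.65], 'tool_pos': [0.658, -0.134, 0.107], 'eef_rot': [-0.002, 0.884, -0.467, 0.004], 'contact_force': [-0.142, -0.044, -0.477], 'gripper_width': 0.087}
```

View pics/s22.png

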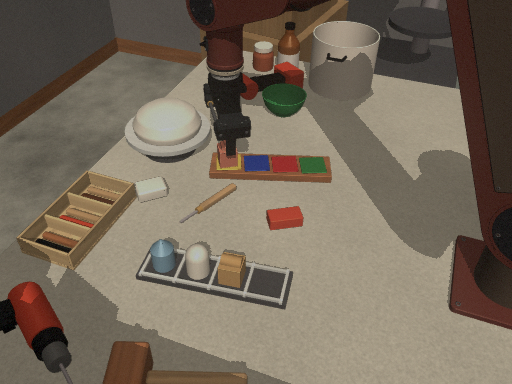

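View pics/w22.png

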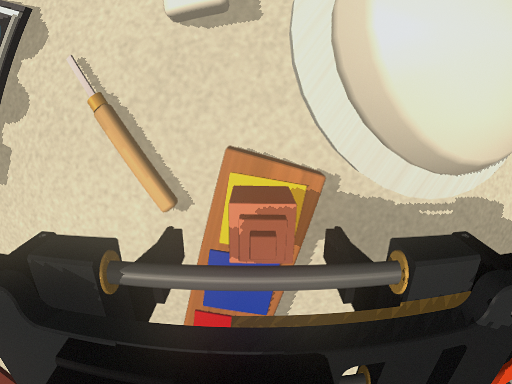

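Request:
arm_command:
  deltas:
    - {"fingers":1,"tx":0.15,"ty":-0.45,"tz":0,"wx":0,"wy":0.006,"wz":-0.005}
    - {"fingers":1,"tx":0,"ty":0,"tz":-1.5,"wx":0,"wy":0,"wz":0}
    - {"fingers":1,"tx":0,"ty":0,"tz":-1.5,"wx":0,"wy":0,"wz":0}
    - {"fingers":1,"tx":0,"ty":0,"tz":-1,"wx":0,"wy":0,"wz":0}
    - {"fingers":1,"tx":0,"ty":0,"tz":-0.5,"wx":0,"wy":0,"wz":0}

```text
t: 25.6
tool_pos: [0.6651, -0.1405, 0.067]
eef_rot: [-0.002, 0.883, -0.469, 0.008]
contact_force: [-0.7, 0.7, 1.0]
gripper_width: 0.0869
```

```bash
python3 st.py; python3 look.py wrist w23
```

```text
t 25.6 p [0.6651, -0.1405, 0.067] yaw 0.595 tilt fix wx,wy 0.005 0.016 F [-0.7, 0.7, 1.0] w 0.0869 qv [-0.001, 0.085, 0.024, -0.0, -0.106, 0.001]
{'t': 25.65, 'joints': [-0.324, 0.501, 1.514, 0.001, 1.112, 0.651], 'tool_pos': [0.664, -0.14, 0.066], 'eef_rot': [-0.001, 0.883, -0.469, 0.007], 'contact_force': [-0.786, 0.097, -0.234], 'gripper_width': 0.087}
```

View pics/w23.png

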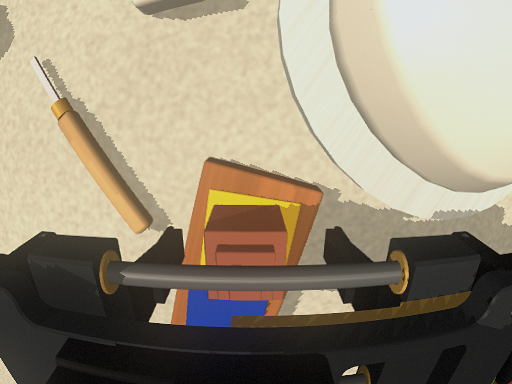

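Request:
arm_command:
  deltas:
    - {"fingers":1,"tx":-0.5,"ty":0.15,"tz":-0.5,"wx":0.005,"wy":0.015,"wz":0}
    - {"fingers":0.5,"tx":0,"ty":0,"tz":-0.2,"wx":0,"wy":0,"wz":0}
    - {"fingers":0.3,"tx":0,"ty":0,"tz":0,"wx":0,"wy":0,"wz":0}

```text
t: 25.9
tool_pos: [0.6579, -0.1385, 0.0566]
eef_rot: [0.0, 0.883, -0.469, -0.003]
contact_force: [-0.7, 0.2, 0.7]
gripper_width: 0.08
```

```bash
python3 st.py; python3 look.py wrist w24
```

```text
t 25.9 p [0.6579, -0.1385, 0.0566] yaw 0.595 tilt fix wx,wy -0.002 -0.005 F [-0.7, 0.2, 0.7] w 0.08 qv [-0.002, 0.008, 0.007, -0.002, 0.015, -0.0]
{'t': 25.95, 'joints': [-0.325, 0.512, 1.518, 0.001, 1.117, 0.651], 'tool_pos': [0.658, -0.139, 0.057], 'eef_rot': [0.0, 0.883, -0.469, -0.003], 'contact_force': [-0.425, -0.753, 0.379], 'gripper_width': 0.076}
```

View pics/w24.png

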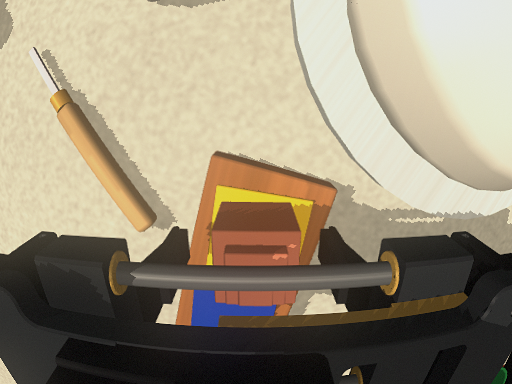

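Step block centred (col 255) between fingers (187–322) and square to them. Closing.

Request:
arm_command:
  deltas:
    - {"fingers":-1,"tx":0,"ty":0,"tz":0,"wx":0,"wy":-0.004,"wz":0}
    - {"fingers":-1,"tx":0,"ty":0,"tz":0,"wx":0,"wy":0,"wz":0}
    - {"fingers":-1,"tx":0,"ty":0,"tz":0,"wx":0,"wy":0,"wz":0}
    - {"fingers":-1,"tx":0,"ty":0,"tz":0,"wx":0,"wy":0,"wz":0}
    - {"fingers":-1,"tx":0,"ty":0,"tz":0,"wx":0,"wy":0,"wz":0}
    - {"fingers":-1,"tx":0,"ty":0,"tz":0,"wx":0,"wy":0,"wz":0}
    - {"fingers":-1,"tx":0,"ty":0,"tz":0,"wx":0,"wy":0,"wz":0}
    - {"fingers":-1,"tx":0,"ty":0,"tz":0,"wx":0,"wy":0,"wz":0}

```text
t: 26.62
tool_pos: [0.6588, -0.1388, 0.0584]
eef_rot: [-0.001, 0.883, -0.469, 0.001]
contact_force: [-0.3, -1.1, -0.9]
gripper_width: 0.0439
```

```bash
python3 st.py
```

```text
t 26.62 p [0.6588, -0.1388, 0.0584] yaw 0.595 tilt fix wx,wy -0.001 0.002 F [-0.3, -1.1, -0.9] w 0.0439 qv [0.0, 0.0, 0.001, -0.0, 0.0, -0.001]
```

Request:
arm_command:
  deltas:
    - {"fingers":-1,"tx":0,"ty":0,"tz":0.5,"wx":0,"wy":0,"wz":0}
    - {"fingers":-1,"tx":0,"ty":0,"tz":1.5,"wx":0,"wy":0,"wz":0}
    - {"fingers":-1,"tx":0,"ty":0,"tz":3,"wx":0,"wy":0,"wz":0}
    - {"fingers":-1,"tx":0,"ty":0,"tz":3.5,"wx":0,"wy":0,"wz":0}
    - {"fingers":-1,"tx":0,"ty":0,"tz":3,"wx":0,"wy":0,"wz":0}
    - {"fingers":-1,"tx":-0.4,"ty":0.5,"tz":1,"wx":0,"wy":0,"wz":0}
    - {"fingers":-1,"tx":-0.9,"ty":1.3,"tz":0,"wx":0,"wy":0,"wz":-0.02}
    - {"fingers":-1,"tx":-1.5,"ty":2.2,"tz":0,"wx":0,"wy":0,"wz":-0.04}
    - {"fingers":-1,"tx":-2,"ty":2.9,"tz":0,"wx":0,"wy":0,"wz":-0.045}
    - {"fingers":-1,"tx":-2,"ty":2.9,"tz":0,"wx":0,"wy":0,"wz":-0.045}
    - {"fingers":-1,"tx":-2,"ty":2.9,"tz":0,"wx":0,"wy":0,"wz":-0.045}
    - {"fingers":-1,"tx":-2,"ty":2.9,"tz":0,"wx":0,"wy":0,"wz":-0.045}

```text
t: 27.62
tool_pos: [0.5461, 0.0179, 0.1954]
eef_rot: [-0.002, 0.815, -0.579, 0.004]
contact_force: [-0.3, -0.1, -1.1]
gripper_width: 0.0435
```

```bash
python3 st.py
```

```text
t 27.62 p [0.5461, 0.0179, 0.1954] yaw 0.336 tilt fix wx,wy 0.002 0.008 F [-0.3, -0.1, -1.1] w 0.0435 qv [0.6, -0.61, 0.644, -0.003, -0.043, 1.166]
```

Remaining: (−10.6, +16.0) cm, −0.20 rad.

Request:
arm_command:
  deltas:
    - {"fingers":-1,"tx":-2,"ty":3,"tz":0,"wx":0,"wy":0.004,"wz":-0.045}
    - {"fingers":-1,"tx":-2,"ty":3,"tz":0,"wx":0,"wy":0,"wz":-0.045}
    - {"fingers":-1,"tx":-2,"ty":3,"tz":0,"wx":0,"wy":0,"wz":-0.035}
    - {"fingers":-1,"tx":-1.4,"ty":2.2,"tz":0,"wx":0,"wy":0,"wz":-0.02}
    - {"fingers":-1,"tx":-0.8,"ty":1.2,"tz":0,"wx":0,"wy":0,"wz":-0.02}
    - {"fingers":-1,"tx":-0.4,"ty":0.6,"tz":0,"wx":0,"wy":0,"wz":0}
    - {"fingers":-1,"tx":0,"ty":0,"tz":0,"wx":0,"wy":0,"wz":0}

```text
t: 28.2
tool_pos: [0.4466, 0.1596, 0.1953]
eef_rot: [-0.001, 0.764, -0.646, 0.001]
contact_force: [0.6, 0.6, -1.2]
gripper_width: 0.0437
```

```bash
python3 look.py wrist w25; python3 st.py
```

```text
{'t': 28.25, 'joints': [0.176, -0.11, 1.96, -0.0, 1.288, 1.58], 'tool_pos': [0.447, 0.159, 0.195], 'eef_rot': [-0.001, 0.763, -0.646, 0.001], 'contact_force': [0.067, 1.083, -1.382], 'gripper_width': 0.044}
t 28.25 p [0.4471, 0.159, 0.1954] yaw 0.167 tilt fix wx,wy -0.0 0.004 F [0.1, 1.1, -1.4] w 0.0438 qv [-0.036, 0.02, -0.02, -0.01, -0.006, -0.012]
```

View pics/w25.png

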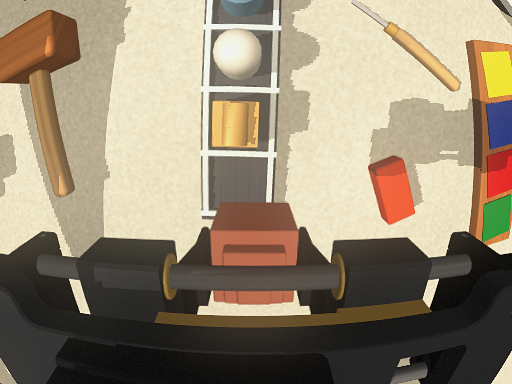

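Run:
```python
import numpy as np,cv2
from h import ray
d=np.load("pics/w25.npz"); c={k:d[k] for k in d.files}
print(ray(c,[(205,154),(273,154),(208,213)],.018,True).round(4).tolist())
o=cv2.resize(c["im"][80:220,190:290],None,fx=4.2,fy=4.2,interpolation=cv2.INTER_CUBIC); cv2.imwrite("pics/w25c.png",o[:,:,::-1])
```

```text
[[0.4685, 0.2182, 0.018], [0.4806, 0.1446, 0.018], [0.4008, 0.2061, 0.018]]
```

View pics/w25c.png

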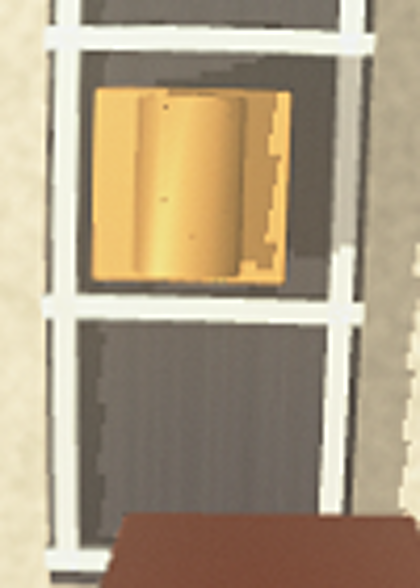

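Request:
arm_command:
  deltas:
    - {"fingers":-1,"tx":-0.9,"ty":2.4,"tz":0,"wx":0,"wy":0.004,"wz":-0.025}
    - {"fingers":-1,"tx":0,"ty":0,"tz":-1.5,"wx":0,"wy":0,"wz":0}
    - {"fingers":-1,"tx":0,"ty":0,"tz":-3,"wx":0,"wy":0,"wz":0}
    - {"fingers":-1,"tx":0,"ty":0,"tz":-3,"wx":0,"wy":0,"wz":0}
    - {"fingers":-1,"tx":0,"ty":0,"tz":-2,"wx":0,"wy":0,"wz":0}
    - {"fingers":-1,"tx":0,"ty":0,"tz":-1,"wx":0,"wy":0,"wz":0}
    - {"fingers":-1,"tx":0,"ty":0,"tz":0,"wx":0,"wy":0,"wz":0}

```text
t: 28.83
tool_pos: [0.4451, 0.1783, 0.0901]
eef_rot: [-0.003, 0.754, -0.657, 0.004]
contact_force: [-0.3, -0.0, -1.3]
gripper_width: 0.044
```

```bash
python3 st.py
```

```text
t 28.83 p [0.4451, 0.1783, 0.0901] yaw 0.137 tilt fix wx,wy 0.001 0.011 F [-0.3, -0.0, -1.3] w 0.044 qv [-0.022, 0.009, -0.012, -0.003, 0.013, -0.011]
```

Request:
arm_command:
  deltas:
    - {"fingers":-1,"tx":-0.6,"ty":0,"tz":0,"wx":0,"wy":0.011,"wz":0}
    - {"fingers":-1,"tx":0,"ty":0,"tz":-1,"wx":0,"wy":0,"wz":0}
    - {"fingers":-1,"tx":0,"ty":0,"tz":-1,"wx":0,"wy":0,"wz":0}
    - {"fingers":-1,"tx":0,"ty":0,"tz":-0.6,"wx":0,"wy":0,"wz":0}
    - {"fingers":-1,"tx":0,"ty":0,"tz":-0.3,"wx":0,"wy":0,"wz":0}

```text
t: 29.25
tool_pos: [0.4431, 0.1772, 0.0629]
eef_rot: [-0.002, 0.753, -0.658, 0.002]
contact_force: [0.4, 0.4, -0.6]
gripper_width: 0.0438
```

```bash
python3 st.py; python3 look.py wrist w26
```

```text
t 29.25 p [0.4431, 0.1772, 0.0629] yaw 0.135 tilt fix wx,wy -0.0 0.005 F [0.4, 0.4, -0.6] w 0.0438 qv [0.0, 0.064, 0.01, 0.0, -0.084, -0.0]
{'t': 29.3, 'joints': [0.215, 0.079, 2.051, -0.001, 1.006, 1.652], 'tool_pos': [0.443, 0.177, 0.062], 'eef_rot': [-0.002, 0.753, -0.658, 0.002], 'contact_force': [-0.656, 0.021, -1.495], 'gripper_width': 0.044}
```

View pics/w26.png

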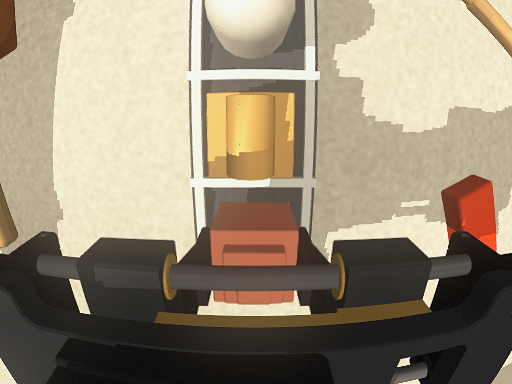

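z from 0.062 to 0.0474, nudging x by −0.3 cm.

Request:
arm_command:
  deltas:
    - {"fingers":-1,"tx":-0.3,"ty":0,"tz":-0.3,"wx":0,"wy":0.005,"wz":0}
    - {"fingers":-1,"tx":0,"ty":0,"tz":-0.5,"wx":0,"wy":0,"wz":0}
    - {"fingers":-1,"tx":0,"ty":0,"tz":-0.3,"wx":0,"wy":0,"wz":0}
    - {"fingers":-1,"tx":0,"ty":0,"tz":-0.2,"wx":0,"wy":0,"wz":0}

```text
t: 29.63
tool_pos: [0.4403, 0.1776, 0.0494]
eef_rot: [-0.001, 0.753, -0.658, 0.0]
contact_force: [-0.2, -0.7, -1.1]
gripper_width: 0.0438
```

Request:
arm_command:
  deltas:
    - {"fingers":-1,"tx":0,"ty":0,"tz":-0.1,"wx":0,"wy":0,"wz":0}

```text
t: 29.72
tool_pos: [0.4402, 0.1776, 0.0481]
eef_rot: [-0.001, 0.753, -0.657, 0.0]
contact_force: [-0.5, -0.2, -1.2]
gripper_width: 0.0438
```

```bash
python3 st.py
```

```text
t 29.72 p [0.4402, 0.1776, 0.0481] yaw 0.136 tilt fix wx,wy -0.001 0.001 F [-0.5, -0.2, -1.2] w 0.0438 qv [0.001, 0.025, 0.003, -0.001, -0.03, 0.001]
```

Request:
arm_command:
  deltas:
    - {"fingers":-1,"tx":0,"ty":0,"tz":-0.1,"wx":0,"wy":0,"wz":0}

```text
t: 29.8
tool_pos: [0.4402, 0.1777, 0.0473]
eef_rot: [-0.001, 0.753, -0.657, 0.0]
contact_force: [-7.2, -2.3, 17.7]
gripper_width: 0.044
```

```bash
python3 st.py
```

```text
t 29.8 p [0.4402, 0.1777, 0.0473] yaw 0.136 tilt fix wx,wy -0.001 0.001 F [-7.2, -2.3, 17.7] w 0.044 qv [0.001, 0.011, -0.009, -0.003, 0.017, -0.001]
```

Contact at the predicted height. Release, then lift clear.

Request:
arm_command:
  deltas:
    - {"fingers":1,"tx":0,"ty":0,"tz":0,"wx":0,"wy":0,"wz":0}
    - {"fingers":1,"tx":0,"ty":0,"tz":0,"wx":0,"wy":0,"wz":0}
    - {"fingers":1,"tx":0,"ty":0,"tz":0,"wx":0,"wy":0,"wz":0}
    - {"fingers":1,"tx":0,"ty":0,"tz":0,"wx":0,"wy":0,"wz":0}
    - {"fingers":1,"tx":0,"ty":0,"tz":0,"wx":0,"wy":0,"wz":0}
    - {"fingers":1,"tx":0,"ty":0,"tz":0,"wx":0,"wy":0,"wz":0}
    - {"fingers":1,"tx":0,"ty":0,"tz":0,"wx":0,"wy":0,"wz":0}

```text
t: 30.38
tool_pos: [0.4417, 0.1781, 0.0485]
eef_rot: [-0.002, 0.754, -0.657, 0.001]
contact_force: [0.6, -0.2, 0.6]
gripper_width: 0.0818
```

```bash
python3 st.py
```

```text
t 30.38 p [0.4417, 0.1781, 0.0485] yaw 0.136 tilt fix wx,wy -0.001 0.004 F [0.6, -0.2, 0.6] w 0.0818 qv [-0.001, -0.003, -0.001, -0.0, -0.001, -0.002]
```

Request:
arm_command:
  deltas:
    - {"fingers":1,"tx":0,"ty":0,"tz":0.8,"wx":0,"wy":0,"wz":0}
    - {"fingers":1,"tx":0,"ty":0,"tz":2,"wx":0,"wy":0,"wz":0}
    - {"fingers":1,"tx":0,"ty":0,"tz":3.5,"wx":0,"wy":0,"wz":0}
    - {"fingers":1,"tx":0,"ty":0,"tz":3.5,"wx":0,"wy":0,"wz":0}
    - {"fingers":1,"tx":0,"ty":0,"tz":3.5,"wx":0,"wy":0,"wz":0}
    - {"fingers":1,"tx":0,"ty":-1.5,"tz":2,"wx":0,"wy":0,"wz":0}
    - {"fingers":1,"tx":0,"ty":-3,"tz":0,"wx":0,"wy":0,"wz":0}
    - {"fingers":1,"tx":0,"ty":-3.5,"tz":0,"wx":0,"wy":0,"wz":0}
    - {"fingers":1,"tx":0,"ty":-3.5,"tz":0,"wx":0,"wy":0,"wz":0}
    - {"fingers":1,"tx":0,"ty":-3,"tz":0,"wx":0,"wy":0,"wz":0}
    - {"fingers":1,"tx":0,"ty":-1.5,"tz":0,"wx":0,"wy":0,"wz":0}
    - {"fingers":1,"tx":0,"ty":0,"tz":0,"wx":0,"wy":0,"wz":0}

```text
t: 31.38
tool_pos: [0.4385, 0.0119, 0.2174]
eef_rot: [-0.003, 0.756, -0.655, 0.005]
contact_force: [-0.4, -0.5, -0.3]
gripper_width: 0.0869
```

```bash
python3 st.py; python3 look.py top t27; python3 look.py side s27
python3 - <<'E'
import cv2,numpy as np
a=np.load("pics/t27.npz")["im"][95:270,100:185,::-1]; b=np.load("pics/s27.npz")["im"][220:310,125:305,::-1]
cv2.imwrite("pics/t27c.png",cv2.resize(a,None,fx=3.4,fy=3.4,interpolation=cv2.INTER_CUBIC)); cv2.imwrite("pics/s27c.png",cv2.resize(b,None,fx=4.2,fy=4.2,interpolation=cv2.INTER_CUBIC))
E
```

```text
t 31.38 p [0.4385, 0.0119, 0.2174] yaw 0.142 tilt fix wx,wy 0.002 0.011 F [-0.4, -0.5, -0.3] w 0.0869 qv [-0.012, -0.025, 0.001, 0.015, 0.012, 0.019]
{'t': 31.433, 'joints': [-0.151, -0.233, 2.024, 0.001, 1.34, 1.277], 'tool_pos': [0.439, 0.013, 0.218], 'eef_rot': [-0.003, 0.756, -0.655, 0.005], 'contact_force': [-0.081, 0.351, -0.245], 'gripper_width': 0.087}
{'t': 31.483, 'joints': [-0.149, -0.233, 2.024, 0.002, 1.34, 1.278], 'tool_pos': [0.439, 0.014, 0.217], 'eef_rot': [-0.004, 0.756, -0.655, 0.004], 'contact_force': [-0.112, 0.219, -0.209], 'gripper_width': 0.087}
```

View pics/t27c.png

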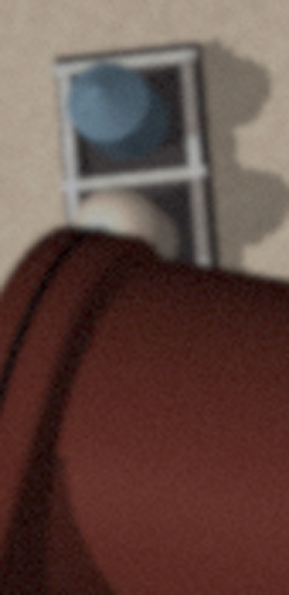

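View pics/s27c.png

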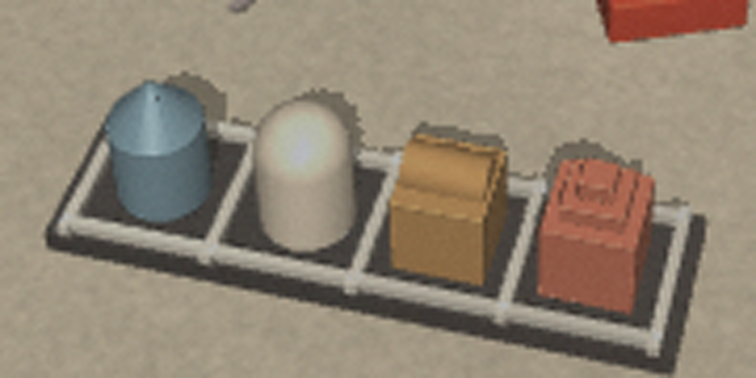

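Run:
```python
from workcell import arm
print(arm.job_done())
```

```text
the job is handed in; nothing more can be done
None
```

All four casts are on the carving rack in reverse order, and the job is handed in at about 31.5 s. From the farthest bay to the nearest they are cone, dome, ridge, step. On the curing rack the order from nearest to farthest was green/cone, red/dome, blue/ridge, yellow/step.

**Last checks:**
- The final side picture shows each cast upright in its own bay, with none resting on a rib and the gripper well away.
- In the final top picture the arm hid the two nearer bays, so the ridge and step were confirmed only from the side view (the ridge also from an earlier wrist view).
- Each cast touched down at the predicted height to within about 0.1 mm. The highest wrist force I read was about 18 N upward, during the last setting-down.

**What went wrong or disagreed:**
- On the first grasp the tool drifted and the closing fingers slid the cone several millimetres on its mat. It stayed upright; I reopened, recentred and gripped it again.
- The first move call was refused because some keys were missing; nothing moved.
- The blue mat and the ridge cast measured about 0.1 and 0.4 rad off the curing rack's yaw, more than the description allows. I gripped at the measured angles and set the ridge square in its bay.

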